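Row the specimen jars along the tray wall and lock them with the pin

TASK

Get the wide specimen jars in the steel spill tray ready for carrying: draw the locking pin out of its eyes, slide every wide jar along the tray's back wall into the lane until they stand upright in one tight row against the stop at the right-hand end, then push the pin fully home again, through the front eye and the back eye of the pair directly behind the last jar, so the row cannot slide back. Leave the bottle, the cup and the beaker behind the tray alone.

Things in the scene. Friction and masses are not known exactly. Their poses are not given: they have to be found in the camera images.
- jar_tray: Fixed steel spill tray. Origin on the bench (z 0) below the inner face of its back wall, which is the plane x = 0; +x to the wall (away from the robot), +y left along it; yaw within 0.1 rad of the world's. Floor top z 3 mm. Wall 4 mm thick, 40 mm high, straight from y -290 to 355 mm. Row lane at y -290 to 0, open loading bay (holds the jars at the start) at y 20 to 355, x -250 to 0 mm.
- row_stop (a point): Foot of the row stop at the lane's right end (tray x -48, y -290 mm): a cross wall 40 mm high, x -125 to 4. The lane is 96 mm wide, from the back wall to three front posts (24 mm wide, inner faces at x -96) joined by a rail (30 mm high, y -290 to 5). Rims 15 mm high: lane front x -128 (y -294 to 20); bay right side y 17 to 20 (x -253 to -125); bay front x -253; left end y 355.
- lock_pin: Locking pin, 0.18 kg: grip 55 mm long (x), 22 x 22 mm, origin at its centre; a 9 mm round rod with a round nose runs along +x to 147.5 mm. Centre of mass 19 mm from the origin, so on a flat surface it lies level on its grip, axis 11 mm up. Starts in eye pair 3 across the lane's mouth, nose to the wall, 3 to 5 mm short of home, drooping a little; draws out towards the robot in 120 mm.
- pin_tip (a point): The nose of the pin's rod, 147.5 mm along +x from the pin's origin.
- eye_front_1 (a point): Centre of the 13 mm hole of front eye 1, at its face towards the robot (tray x -102, height 52 mm): steel lug 24 x 24 mm, 6 mm thick, hole along tray x, on front post 1; top 64 mm high. Its axis is 13 mm past the end of a tight row of 1 jar (90 mm each, from the stop).
- eye_back_1 (a point): Centre of the 13 mm hole of back eye 1, at its far face (tray x 6, height 52 mm): a like lug on the back wall's top, flush with its inner face, straight behind front eye 1.
- eye_front_2 (a point): Centre of the 13 mm hole of front eye 2, at its face towards the robot (tray x -102, height 52 mm): steel lug 24 x 24 mm, 6 mm thick, hole along tray x, on front post 2; top 64 mm high. Its axis is 13 mm past the end of a tight row of 2 jars (90 mm each, from the stop).
- eye_back_2 (a point): Centre of the 13 mm hole of back eye 2, at its far face (tray x 6, height 52 mm): a like lug on the back wall's top, flush with its inner face, straight behind front eye 2.
- eye_front_3 (a point): Centre of the 13 mm hole of front eye 3, at its face towards the robot (tray x -102, height 52 mm): steel lug 24 x 24 mm, 6 mm thick, hole along tray x, on front post 3; top 64 mm high. Its axis is 13 mm past the end of a tight row of 3 jars (90 mm each, from the stop).
- eye_back_3 (a point): Centre of the 13 mm hole of back eye 3, at its far face (tray x 6, height 52 mm): a like lug on the back wall's top, flush with its inner face, straight behind front eye 3.
- place_1 (a point): On the lane's floor, where the foot of the first jar from the stop is centred in a tight row (46 mm from the wall, 45 mm from the stop).
- place_2 (a point): On the lane's floor, where the foot of the second jar from the stop is centred in a tight row (46 mm from the wall, 135 mm from the stop).
- place_3 (a point): On the lane's floor, where the foot of the third jar from the stop is centred in a tight row (46 mm from the wall, 225 mm from the stop).
- jar_1: Wide, closed specimen jar: upright white cylinder 90 mm across, 68 mm high, ribbed white screw lid of the same width; too wide to grip; 0.2 to 0.42 kg; origin at the centre of its underside, z up. Slides when pushed at 20 to 60 mm height. Two or three of these jars are there (an absent one has no pose).
- jar_2: Wide, closed specimen jar: upright white cylinder 90 mm across, 68 mm high, ribbed white screw lid of the same width; too wide to grip; 0.2 to 0.42 kg; origin at the centre of its underside, z up. Slides when pushed at 20 to 60 mm height. Two or three of these jars are there (an absent one has no pose).
- jar_3: Wide, closed specimen jar: upright white cylinder 90 mm across, 68 mm high, ribbed white screw lid of the same width; too wide to grip; 0.2 to 0.42 kg; origin at the centre of its underside, z up. Slides when pushed at 20 to 60 mm height. Two or three of these jars are there (an absent one has no pose).
- amber_bottle: Bystander: amber reagent bottle, 73 mm across, 155 mm high, on the bench behind the tray; origin at its foot.
- sample_cup: Bystander: small sample cup with a screw lid, 64 mm across, 72 mm high, on the bench behind the tray; origin at its foot.
- beaker: Bystander: glass beaker 72 mm across, 95 mm high, on the bench behind the tray; origin at its foot.
Things that resemble listed ones, but are neither listed nor needed, are in the scene too. Leave any red look-alike of the jar_1 alone.

How it is judged:
On the way, in this order (a step that is already met when the one before it is completed fails the run):
1. the pin is drawn out of its eyes (x of pin_tip in the frame of jar_tray below -0.105 m), for 0.1 s.
2. all jars stand in a row against the stop, the pin still out ((horizontal distance between jar_1 and place_1 below 0.02 m or horizontal distance between jar_1 and place_2 below 0.02 m or horizontal distance between jar_1 and place_3 below 0.02 m) and (horizontal distance between jar_2 and place_1 below 0.02 m or horizontal distance between jar_2 and place_2 below 0.02 m or horizontal distance between jar_2 and place_3 below 0.02 m) and (horizontal distance between jar_3 and place_1 below 0.02 m or horizontal distance between jar_3 and place_2 below 0.02 m or horizontal distance between jar_3 and place_3 below 0.02 m) and horizontal distance between any of jar_1, jar_2, jar_3 and place_1 below 0.02 m and horizontal distance between any of jar_1, jar_2, jar_3 and place_2 below 0.02 m and x of pin_tip in the frame of jar_tray below -0.096 m), for 0.1 s.
At the end, for the whole second after the job is handed in: All jars upright (0.1 rad) and still, centres within 20 mm of their places, no gap from the stop on; pin through the eye pair directly behind the last jar (pair 2 for two jars, 3 for three): nose 3 mm or more past the back eye, within 8 mm of its axis; grip centre within 42 mm of the front eye ((horizontal distance between jar_1 and place_1 below 0.02 m or horizontal distance between jar_1 and place_2 below 0.02 m or horizontal distance between jar_1 and place_3 below 0.02 m) and (horizontal distance between jar_2 and place_1 below 0.02 m or horizontal distance between jar_2 and place_2 below 0.02 m or horizontal distance between jar_2 and place_3 below 0.02 m) and (horizontal distance between jar_3 and place_1 below 0.02 m or horizontal distance between jar_3 and place_2 below 0.02 m or horizontal distance between jar_3 and place_3 below 0.02 m) and horizontal distance between any of jar_1, jar_2, jar_3 and place_1 below 0.02 m and horizontal distance between any of jar_1, jar_2, jar_3 and place_2 below 0.02 m and ((x of pin_tip in the frame of eye_back_2 above 0.003 m and y of pin_tip in the frame of eye_back_2 between -0.008 and 0.008 m and z of pin_tip in the frame of eye_back_2 between -0.008 and 0.008 m and distance between lock_pin and eye_front_2 below 0.042 m and not (horizontal distance between any of jar_1, jar_2, jar_3 and place_3 below 0.02 m)) or (x of pin_tip in the frame of eye_back_3 above 0.003 m and y of pin_tip in the frame of eye_back_3 between -0.008 and 0.008 m and z of pin_tip in the frame of eye_back_3 between -0.008 and 0.008 m and distance between lock_pin and eye_front_3 below 0.042 m and horizontal distance between any of jar_1, jar_2, jar_3 and place_3 below 0.02 m)) and linear speed of each of jar_1, jar_2, jar_3, lock_pin below 0.02 m/s and angle between each of jar_1, jar_2, jar_3's own z axis and vertical below 0.1 rad); the robot touches nothing.
It fails at once if a jar is tipped over (angle between any of jar_1, jar_2, jar_3's own z axis and vertical above 0.5 rad).
It fails at once if the amber bottle is pushed away (more than 40 mm) or tipped (distance of amber_bottle from where it was at the start of the episode above 0.04 m or angle between amber_bottle's own z axis and vertical above 0.5 rad).
It fails at once if the sample cup is pushed away (more than 40 mm) or tipped (distance of sample_cup from where it was at the start of the episode above 0.04 m or angle between sample_cup's own z axis and vertical above 0.5 rad).
It fails at once if the beaker is pushed away (more than 40 mm) or tipped (distance of beaker from where it was at the start of the episode above 0.04 m or angle between beaker's own z axis and vertical above 0.5 rad).
Of jar_1, jar_2, jar_3 only 2 to 3 are there at a start; the rules pass over those that are not, and their reading is None.
At some moment in a run one of jar_1, jar_2, jar_3 may be knocked a few centimetres aside while the robot is not near it.
Once in a run the grip may slacken for a moment while it holds something.
It also fails if it takes over 210 s, if anything falls off the work surface, if the arm or the gripper's body presses on something with over 40 N, if the wrist force passes 120 N, or if a joint passes its speed limit or range.

ROBOT

A 6-joint arm with a two-finger parallel gripper is mounted at the origin on a cart in front of the work surface, level with it; the furniture and walls round the work are solid. World frame = base frame: x ahead of the robot, y to its left, z up, the work surface at z = 0. Lengths are in m, angles in rad, forces in N, time in s.
With the tool pointing down it reaches from about 0.3 to 0.775 m from the base axis. Payload 14.6 kg.
Tool frame: the origin (TCP) lies on the centre line of the jaws, within the pads' length; the fingertips stand 19 mm ahead of it and the grasp point (between the pads) is the TCP; y points along the fingers, x is the direction in which the jaws open and shut, and the axes are right-handed (so a half turn about y gives the same grasp; the last joint's range is limited). The gripper opens to 94 mm and grips with 3 to 60 N. Pads are 16 mm wide; open, the fingers measure 119 mm over their backs; the gripper's body (75 mm by 177 mm) begins 78 mm behind the grasp point.
Start: joints at [1.077, 0.3, 1.521, -0, 1.321, -0.067], TCP at [0.228, 0.501, 0.224] pointing down, gripper open.
Joint ranges: [-3.03, 3.03], [-0.79, 2.21], [0.23, 2.52], [-1.04, 4.18], [0, 3.07], [-2.55, 2.55]. Speed limits (rad/s): [2.22, 2.22, 2.57, 3.14, 3.14, 3.14].

INTERFACE

Orientations are given as [roll, pitch, yaw] about the fixed x, y, z axes, in that order (R = Rz(yaw) Ry(pitch) Rx(roll)).
In Python, from station import get_obs, cams, workorder gives the robot as it stands.
- The arm moves only by the shell command python3 -m handwheel 'ROWS' [FORCE]. ROWS is JSON, a list of rows, each an object of numbers: "fingers": the opening, from -1 (shut) to 1 (fully open); "x", "y", "z": the shift along the tool's x, y, z in m; "spin": the turn about the tool's y in degrees. In form: [{"fingers": .., "x": .., "y": .., "z": .., "spin": ..}, ...]. A call has exactly 10 rows; each row is the pose to reach, as a shift and turn from the pose commanded when the call began, along the tool's axes at that moment; what a row does not reach only later rows make up. A row lasts 1/10 s, in which the tool goes at most 50 mm and 8.59 degrees, less where a joint would pass 70% of its speed; a pose out of reach is approached as far as the arm can. A call with a gripper value outside its range is refused whole. The fingers move at their own pace and stop on an object; FORCE is the grip in N (left out, the last holds). Time passes only in rows, so rows that repeat a pose let the fingers close, or fill a call up. It gives the time, the measured TCP pose, the force and the opening at its end, in the units of the state.
- get_obs(): the state, without advancing time (a new reading comes with each control period).
- cams.camera(name): name is "scene" or "top" or "wrist"; returns (picture, depth): 384x512x3 uint8, red, green, blue; 384x512 float32, m along the optical axis (not along the pixel's ray), 0 where there is no reading.
- cams.get_calibration(name): a dict with "fx", "fy", "cx", "cy" (pixels), "dist" ([k1, k2, p1, p2, k3] as OpenCV has them; the pictures are not rectified), "view" (4x4, takes a point from world to camera coordinates). Camera axes: x right, y down, z forward; pixel columns grow to the right and rows downward; lengths in m; the calibration is good to about 2 mm. A picture is of the moment at which its call begins: read the wrist's pose just before it. get_calibration takes no time and is no camera call; for the wrist camera it gives the pose at the moment of the call.
- workorder.hand_in(): hands the job in, once; it reports no verdict.
The state is a dict: "time_s": time; "qpos": joint angles; "joint_vel": joint speeds; "tau": joint torques, N m; "ee_pos": TCP position; "eef_rot": TCP orientation; "force": force on the tool from outside, world axes, zero at the start; "moment": the same for the moment, N m; "grip_width": finger opening in m.
Only numpy, scipy, OpenCV 4.12 (cv2) and the standard library are available. Lean on these libraries where they do the work, as an engineer would, in place of code of your own. Each camera call takes 0.05 s, during which the arm holds its last target. There are 200 camera calls.

## Working session

There is one attempt and no reset: what is moved stays moved. The work goes in short steps, Python scripts to look and compute and a shell command to move; the robot and the scene stay as the last step left them, time stands still between calls to the robot, and variables do not carry over. Pictures are saved under pics/ and viewed, about 12 in all and at most 16, crops included, and the job is handed in when it is done.

```bash
ls; mkdir -p pics; cat > h.py <<'E'
import numpy as np, cv2, json
from station import get_obs, cams, workorder
from scipy.spatial.transform import Rotation as R
def snap(name,fn=None):
    cal=cams.get_calibration(name); p,d=cams.camera(name)
    if fn:
        cv2.imwrite('pics/'+fn+'.png',p[:,:,::-1]); np.savez('pics/'+fn+'.npz',p=p,d=d,cal=np.array(json.dumps({k:np.array(v).tolist() for k,v in cal.items()})))
    return p,d,cal
def load(fn):
    z=np.load('pics/'+fn+'.npz'); return z['p'],z['d'],json.loads(str(z['cal']))
def cloud(d,cal):
    h,w=d.shape; u,v=np.meshgrid(np.arange(w),np.arange(h))
    K=np.array([[cal['fx'],0,cal['cx']],[0,cal['fy'],cal['cy']],[0,0,1.]])
    n=cv2.undistortPoints(np.stack([u,v],-1).reshape(-1,1,2).astype(np.float64),K,np.array(cal['dist'],float)).reshape(h,w,2)
    P=np.concatenate([n*d[...,None],d[...,None]],-1); V=np.array(cal['view'])
    W=(P-V[:3,3])@V[:3,:3]; W[d<=0]=np.nan
    return W
def proj(X,cal):
    V=np.array(cal['view']);K=np.array([[cal['fx'],0,cal['cx']],[0,cal['fy'],cal['cy']],[0,0,1.]])
    return cv2.projectPoints(np.array(X,float).reshape(-1,3),cv2.Rodrigues(V[:3,:3])[0],V[:3,3],K,np.array(cal['dist'],float))[0].reshape(-1,2)
E
python3 - <<'E'
from h import *
o=get_obs(); print({k:np.round(v,3).tolist() for k,v in o.items()})
print(R.from_euler('xyz',o['eef_rot']).as_matrix().round(3))
a=snap('top','top0'); b=snap('scene','scene0')
for n in('top','scene'):
    c=cams.get_calibration(n); V=np.array(c['view']); print(n,c['fx'],(-V[:3,:3].T@V[:3,3]).round(3),V[2,:3].round(2))
E
```

```text
pics
{'time_s': 0.0, 'qpos': [1.077, 0.3, 1.522, 0.0, 1.321, -0.067], 'joint_vel': [-0.001, -0.002, 0.0, -0.002, 0.001, -0.0], 'tau': [-0.0, -53.181, -35.274, 0.071, 0.024, -0.0], 'ee_pos': [0.228, 0.5, 0.224], 'eef_rot': [-1.571, 0.001, 1.144], 'force': [0.589, 0.391, 0.593], 'moment': [-0.033, 0.001, 0.012], 'grip_width': 0.094}
[[ 0.414 -0.001 -0.91 ]
 [ 0.91  -0.001  0.414]
 [-0.001 -1.     0.   ]]
top 354.2223168610865 [0.55  0.053 1.228] [ 0.06  0.01 -1.  ]
scene 431.17896022596835 [-0.104 -0.561  0.854] [ 0.6   0.5  -0.62]
```

View pics/top0.png

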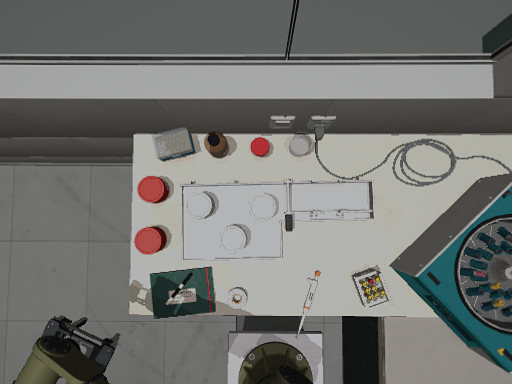

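View pics/scene0.png

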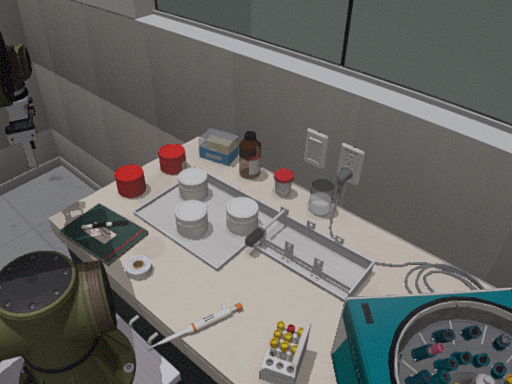

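Three white jars are in the bay, at top-view pixels (201,205), (264,207) and (234,237). Red look-alikes stand outside the tray at (152,190) and (150,240). The pin grip is at (289,222) at the lane mouth. Next I'll measure positions.

```bash
python3 - <<'E'
from h import *
p,d,cal=load('top0'); W=cloud(d,cal)
# jars
for (u,v) in [(201,205),(264,207),(234,237)]:
    w=W[v-22:v+22,u-22:u+22].reshape(-1,3); w=w[(w[:,2]>.062)&(w[:,2]<.09)]
    c,r=cv2.minEnclosingCircle((w[:,:2]*1000).astype(np.float32)); print('jar',np.round(c),round(r,1),'z',np.median(w[:,2]).round(4),len(w),(w[:,:2].min(0)+w[:,:2].max(0))/2)
print('floor z',W[215:225,160+60:170+60,2].mean(), 'bench',np.nanmean(W[270:280,250:280,2]))
# wall top
w=W[170:200,180:376].reshape(-1,3); s=w[(w[:,2]>.033)&(w[:,2]<.047)]
print(len(s)); 
# crops
i=cv2.resize(p[170:262,176:380,::-1],None,fx=3.9,fy=3.9,interpolation=cv2.INTER_CUBIC); cv2.imwrite('pics/c1.png',i)
g=(W[170:262,176:380,2]*1000); 
for v in range(178,190): print(v,np.round(W[v,240,[0,2]]*1000),np.round(W[v,340,[0,2]]*1000),np.round(W[v,195,[0,2]]*1000))
for v in range(205,226): print(v,np.round(W[v,340,[0,2]]*1000))
print('right');
for u in range(364,378): print(u,np.round(W[200,u,[1,2]]*1000))
print('pin');
for v in range(178,236): print(v,[np.round(W[v,u]*1000).tolist() for u in range(285,294) if W[v,u,2]>.045])
E
```

```text
jar [581. 253.] 45.0 z 0.0699 578 [0.58122296 0.25339111]
jar [572.  27.] 61.1 z 0.0699 582 [0.5755386  0.02725164]
jar [491. 116.] 76.2 z 0.0699 604 [0.4889441  0.12496311]
floor z 0.0028601833506580205 bench -9.0613467607716e-06
321
178 [678.  -2.] [678.   9.] [677.   0.]
179 [674.   3.] [675.  -0.] [673.   3.]
180 [671.  -2.] [665.  66.] [670.  -1.]
181 [667.  -2.] [662.  63.] [667.   0.]
182 [664.  -2.] [661.  37.] [663.  -1.]
183 [656.  42.] [661.   2.] [660.   0.]
184 [653.  40.] [657.   5.] [652.  44.]
185 [652.   8.] [654.   3.] [649.  38.]
186 [649.   3.] [650.   4.] [648.  18.]
187 [646.   1.] [647.   2.] [645.   5.]
188 [642.   4.] [644.   1.] [642.   1.]
189 [639.   6.] [640.   3.] [639.   0.]
205 [585.   4.]
206 [581.   8.]
207 [578.   6.]
208 [575.   1.]
209 [571.   1.]
210 [568.   6.]
211 [563.  64.]
212 [560.  67.]
213 [557.   9.]
214 [554.   4.]
215 [550.   5.]
216 [547.   8.]
217 [544.   6.]
218 [540.  -0.]
219 [537.  13.]
220 [533.  14.]
221 [530.  -4.]
222 [526.   5.]
223 [523.  -3.]
224 [520.   2.]
225 [516.   3.]
right
364 [-308.    3.]
365 [-312.    1.]
366 [-3
[... 4982 characters left out ...]
 -48.0, 59.0], [510.0, -52.0, 58.0], [510.0, -55.0, 53.0]]
228 [[507.0, -35.0, 58.0], [507.0, -39.0, 59.0], [507.0, -42.0, 60.0], [507.0, -45.0, 59.0], [507.0, -48.0, 59.0], [507.0, -52.0, 57.0], [507.0, -55.0, 56.0]]
229 [[504.0, -35.0, 58.0], [504.0, -39.0, 58.0], [504.0, -42.0, 61.0], [504.0, -45.0, 57.0], [504.0, -48.0, 63.0], [504.0, -52.0, 59.0], [504.0, -55.0, 63.0]]
230 [[500.0, -36.0, 56.0], [500.0, -39.0, 58.0], [500.0, -42.0, 55.0], [501.0, -45.0, 59.0], [500.0, -48.0, 58.0], [500.0, -52.0, 57.0], [501.0, -55.0, 59.0]]
231 [[497.0, -35.0, 57.0], [497.0, -39.0, 57.0], [497.0, -42.0, 54.0], [497.0, -45.0, 56.0], [497.0, -49.0, 58.0], [497.0, -52.0, 59.0]]
232 []
233 []
234 []
235 []
```

View pics/c1.png

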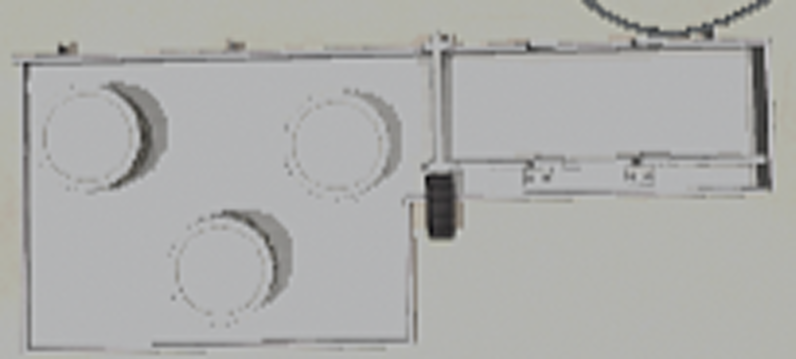

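```bash
cat >> h.py <<'E'
from scipy.optimize import least_squares
def T2W(t,p): # tray->world xy
    c,s=np.cos(t[2]),np.sin(t[2]); p=np.atleast_2d(p); return np.c_[t[0]+c*p[:,0]-s*p[:,1],t[1]+s*p[:,0]+c*p[:,1]]
def W2T(t,p):
    c,s=np.cos(t[2]),np.sin(t[2]); d=np.atleast_2d(p)-t[:2]; return np.c_[c*d[:,0]+s*d[:,1],-s*d[:,0]+c*d[:,1]]
def jars(fn):
    p,d,cal=load(fn); W=cloud(d,cal); m=((W[...,2]>.062)&(W[...,2]<.08)&(W[...,0]>.38)&(W[...,0]<.66)&(W[...,1]<.33)&(W[...,1]>-.34)).astype(np.uint8)
    m=cv2.morphologyEx(m,cv2.MORPH_OPEN,np.ones((7,7),np.uint8)); n,l,st,ce=cv2.connectedComponentsWithStats(m)
    return [(W[l==i][:,:2].mean(0).round(4),np.median(W[l==i][:,2]).round(4),st[i,4],ce[i].round()) for i in range(1,n) if st[i,4]>150]
def shift(dst,z=None,h=None,o=None):
    """tool-axis shift (x,y,z mm) and spin deg from the measured pose to world xy dst, height z, heading h deg"""
    o=o or get_obs(); M=R.from_euler('xyz',o['eef_rot']).as_matrix(); e=np.array(o['ee_pos'])
    d=np.array([dst[0],dst[1],e[2] if z is None else z])-e; h0=np.degrees(np.arctan2(M[1,0],M[0,0]))
    print('from',e.round(4),'head',h0.round(2),'shift mm',(M.T@d*1000).round(1),'spin',None if h is None else round(h0-h,2))
E
python3 - <<'E'
from h import *
for cam in ('top0','scene0'):
    p,d,cal=load(cam); W=cloud(d,cal).reshape(-1,3); W=W[np.isfinite(W[:,0])]
    t0=np.array([.6565,-.0355,.022])
    L=[(-99,-97),(-99,-187),(3,-97),(3,-187),(3,-7),(-99,-7)]
    q=W2T(t0,W[:,:2])*1000; ob=[];mo=[]
    for a,b in L:
        s=(abs(q[:,0]-a)<10)&(abs(q[:,1]-b)<18)&(W[:,2]>.056)&(W[:,2]<.072)
        if cam=='top0' and s.sum()>5: 
            c=(W[s][:,:2].min(0)+W[s][:,:2].max(0))/2; ob.append(c);mo.append((a,b)); print(a,b,s.sum(),W2T(t0,c).round(4)*1000)
    if cam=='top0':
        r=least_squares(lambda t:(T2W(t,np.array(mo)/1000)-ob).ravel(),t0); print(r.x,(r.fun*1000).round(1))
    # wall inner top edge
    s=(abs(q[:,0])<8)&(q[:,1]>-280)&(q[:,1]<350)&(W[:,2]>.036)&(W[:,2]<.044)
    f=np.polyfit(W[s][:,1],W[s][:,0],1); print(cam,'wall top mid line x=%.4f at y=-.0355, yaw %.4f'%(np.polyval(f,-.0355),-np.arctan(f[0])),s.sum())
for j in jars('top0'): print(j, W2T(t0,j[0]).round(3))
E
```

```text
-99 -97 13 [[-97.2 -95.7]]
-99 -187 16 [[ -98.7 -185. ]]
3 -97 16 [[  3.6 -93.7]]
3 -187 15 [[   3.  -184.7]]
3 -7 23 [[ 3.7 -4.7]]
-99 -7 25 [[-100.5   -5.3]]
[ 0.65629532 -0.03313192  0.02687057] [-1.5  0.6  0.5 -0.1 -0.3 -0.9  0.8  0.1 -0.9  0.1  1.3  0.3]
top0 wall top mid line x=0.6585 at y=-.0355, yaw 0.0272 190
scene0 wall top mid line x=0.6548 at y=-.0355, yaw 0.0297 378
(array([0.5806, 0.2527]), np.float64(0.0699), np.int32(576), array([198., 205.])) [[-0.07  0.29]]
(array([0.5719, 0.044 ]), np.float64(0.0699), np.int32(494), array([262., 208.])) [[-0.083  0.081]]
(array([0.4707, 0.1406]), np.float64(0.0699), np.int32(591), array([232., 239.])) [[-0.182  0.18 ]]
```

```bash
cat >> h.py <<'E'
T=np.array([.656,-.0335,.028])
E
python3 - <<'E'
from h import *
w=T2W(T,[[-.130,-.007]])[0]; print(w); shift(w,.2,91.6)
E
```

```text
[ 0.52624693 -0.04413678]
from [0.2276 0.5005 0.224 ] head 65.55 shift mm [-372.1   24.3 -497.3] spin -26.05
```

```bash
python3 -m handwheel '[{"fingers":1,"x":-0.018,"y":0,"z":-0.025,"spin":0},{"fingers":0.6,"x":-0.037,"y":0,"z":-0.05,"spin":-3},{"fingers":0.1,"x":-0.056,"y":0,"z":-0.075,"spin":-6},{"fingers":0.1,"x":-0.084,"y":0,"z":-0.112,"spin":-9},{"fingers":0.1,"x":-0.112,"y":0,"z":-0.15,"spin":-12},{"fingers":0.1,"x":-0.14,"y":0,"z":-0.187,"spin":-15},{"fingers":0.1,"x":-0.168,"y":0,"z":-0.225,"spin":-18},{"fingers":0.1,"x":-0.196,"y":0,"z":-0.262,"spin":-21},{"fingers":0.1,"x":-0.224,"y":0,"z":-0.3,"spin":-24},{"fingers":0.1,"x":-0.24,"y":0,"z":-0.32,"spin":-26}]' 40
python3 - <<'E'
from h import *
w=T2W(T,[[-.130,-.007]])[0]; shift(w,.2,91.6)
E
```

```text
time_s: 1.1
ee_pos: [0.4205, 0.1471, 0.2243]
eef_rot: [-1.571, 0.0, 1.598]
force: [0.6, 0.4, -0.3]
grip_width: 0.0518
from [0.4205 0.1471 0.2243] head 91.55 shift mm [-194.    24.4 -100.5] spin -0.05
```

```bash
python3 -m handwheel '[{"fingers":0,"x":-0.024,"y":0.003,"z":-0.013,"spin":0},{"fingers":0,"x":-0.048,"y":0.006,"z":-0.025,"spin":0},{"fingers":0,"x":-0.072,"y":0.009,"z":-0.038,"spin":0},{"fingers":0,"x":-0.097,"y":0.012,"z":-0.05,"spin":0},{"fingers":0,"x":-0.12,"y":0.015,"z":-0.063,"spin":0},{"fingers":0,"x":-0.145,"y":0.018,"z":-0.075,"spin":0},{"fingers":0,"x":-0.17,"y":0.021,"z":-0.088,"spin":0},{"fingers":0,"x":-0.194,"y":0.024,"z":-0.1,"spin":0},{"fingers":0,"x":-0.194,"y":0.024,"z":-0.1,"spin":0},{"fingers":0,"x":-0.194,"y":0.024,"z":-0.1,"spin":0}]'
python3 - <<'E'
from h import *
snap('wrist','w1')
p,d,cal=load('w1'); W=cloud(d,cal); 
m=(W[...,2]>.045)&(W[...,2]<.075)
q=W2T(T,W[m][:,:2])*1000; z=W[m][:,2]*1000
g=(abs(q[:,1]+7)<16)&(q[:,0]<-115)&(q[:,0]>-175)
print('grip',q[g].min(0),q[g].max(0),np.percentile(q[g],[2,50,98],axis=0),np.median(z[g]))
g=(abs(q[:,1]+7)<16)&(q[:,0]>-90)&(q[:,0]<-5); 
for lo in (-90,-60,-30): 
    k=g&(q[:,0]>lo)&(q[:,0]<lo+25); print('rod',np.percentile(q[k],[5,50,95],axis=0),np.percentile(z[k],95),k.sum()) if k.sum() else None
w=T2W(T,[[-.130,-.007]])[0]; shift(w,.056,91.6)
E
```

```text
time_s: 2.1
ee_pos: [0.5245, -0.0415, 0.2]
eef_rot: [-1.57, -0.0, 1.597]
force: [-0.3, 0.5, -0.3]
grip_width: 0.0468
grip [-159.66454988  -15.68480538] [-115.01284548    6.37422642] [[-159.26575372  -14.88722534]
 [-138.42553314   -4.78208334]
 [-115.59421893    6.17751505]] 59.7092604385891
rod [[-8.87531305e+01 -8.77233130e+00]
 [-7.81401200e+01 -3.92793611e+00]
 [-6.66106147e+01 -1.38546643e-02]] 56.472833463521575 235
rod [[-5.86105279e+01 -7.90126897e+00]
 [-4.75276926e+01 -3.94036884e+00]
 [-3.60678908e+01  4.37747374e-02]] 57.97754380881095 213
rod [[-28.89100686  -7.97891188]
 [-19.42340682  -3.95491793]
 [ -9.50067794   0.09782933]] 58.738238896255446 177
from [ 0.5244 -0.041   0.2003] head 91.54 shift mm [ -3.2 144.3  -1.8] spin -0.06
```

View pics/w1.png

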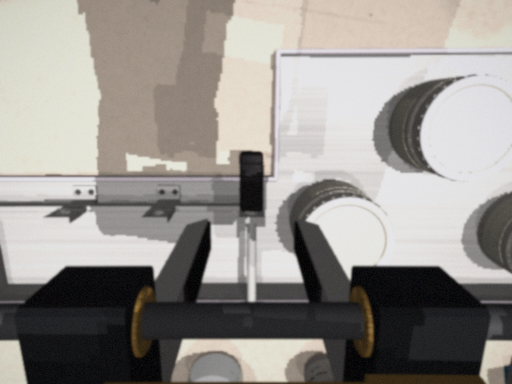

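The wrist view has the pin grip at (251,182) and the rod running straight down the centre line between the jaws. The top and wrist views agree to about 3 mm, so I'll descend and grip.

```bash
python3 -m handwheel '[{"fingers":0,"x":-0.001,"y":0.02,"z":-0.001,"spin":0},{"fingers":0,"x":-0.001,"y":0.04,"z":-0.002,"spin":0},{"fingers":0,"x":-0.001,"y":0.06,"z":-0.002,"spin":0},{"fingers":0,"x":-0.001,"y":0.08,"z":-0.002,"spin":0},{"fingers":0,"x":-0.001,"y":0.1,"z":-0.002,"spin":0},{"fingers":0,"x":-0.001,"y":0.115,"z":-0.002,"spin":0},{"fingers":0,"x":-0.001,"y":0.13,"z":-0.002,"spin":0},{"fingers":0,"x":-0.001,"y":0.14,"z":-0.002,"spin":0},{"fingers":0,"x":-0.001,"y":0.148,"z":-0.002,"spin":0},{"fingers":0,"x":-0.001,"y":0.148,"z":-0.002,"spin":0}]'
python3 -m handwheel '[{"fingers":-0.3,"x":0,"y":0,"z":0,"spin":0},{"fingers":-0.5,"x":0,"y":0,"z":0,"spin":0},{"fingers":-0.7,"x":0,"y":0,"z":0,"spin":0},{"fingers":-0.8,"x":0,"y":0,"z":0,"spin":0},{"fingers":-0.9,"x":0,"y":0,"z":0,"spin":0},{"fingers":-1,"x":0,"y":0,"z":0,"spin":0},{"fingers":-1,"x":0,"y":0,"z":0,"spin":0},{"fingers":-1,"x":0,"y":0,"z":0,"spin":0},{"fingers":-1,"x":0,"y":0,"z":0,"spin":0},{"fingers":-1,"x":0,"y":0,"z":0,"spin":0}]' 30
python3 - <<'E'
from h import *
o=get_obs(); print(o['ee_pos'],o['force'],o['moment'],W2T(T,o['ee_pos'][:2]))
E
```

```text
time_s: 3.15
ee_pos: [0.5265, -0.0421, 0.0519]
eef_rot: [-1.57, -0.0, 1.598]
force: [0.3, 0.2, 0.5]
grip_width: 0.0474
time_s: 4.15
ee_pos: [0.527, -0.0425, 0.0526]
eef_rot: [-1.571, 0.0, 1.598]
force: [-0.3, 0.7, 4.6]
grip_width: 0.0218
[ 0.52701667 -0.04251287  0.05264134] [-0.31063851  0.71232628  4.63110281] [ 0.01762345 -0.1503182  -0.01086238] [[-0.1291851  -0.00539827]]
```

```bash
python3 -m handwheel '[{"fingers":-1,"x":0,"y":0,"z":0.006,"spin":0},{"fingers":-1,"x":0,"y":0,"z":0.02,"spin":0},{"fingers":-1,"x":0,"y":0,"z":0.034,"spin":0},{"fingers":-1,"x":0,"y":0,"z":0.048,"spin":0},{"fingers":-1,"x":0,"y":0,"z":0.062,"spin":0},{"fingers":-1,"x":0,"y":0,"z":0.076,"spin":0},{"fingers":-1,"x":0,"y":0,"z":0.09,"spin":0},{"fingers":-1,"x":0,"y":0,"z":0.105,"spin":0},{"fingers":-1,"x":0,"y":0,"z":0.12,"spin":0},{"fingers":-1,"x":0,"y":0,"z":0.135,"spin":0}]'
python3 -m handwheel '[{"fingers":-1,"x":0,"y":0,"z":0.003,"spin":0},{"fingers":-1,"x":0,"y":0,"z":0.006,"spin":0},{"fingers":-1,"x":0,"y":0,"z":0.01,"spin":0},{"fingers":-1,"x":0,"y":0,"z":0.012,"spin":0},{"fingers":-1,"x":0,"y":0,"z":0.014,"spin":0},{"fingers":-1,"x":0,"y":0,"z":0.016,"spin":0},{"fingers":-1,"x":0,"y":0,"z":0.018,"spin":0},{"fingers":-1,"x":0,"y":0,"z":0.02,"spin":0},{"fingers":-1,"x":0,"y":0,"z":0.02,"spin":0},{"fingers":-1,"x":0,"y":0,"z":0.02,"spin":0}]'
python3 - <<'E'
from h import *
o=get_obs(); print(o['force'],o['moment'],o['grip_width'],W2T(T,o['ee_pos'][:2]))
p,d,cal=snap('scene','s2')
q=proj([o['ee_pos']],cal)[0].astype(int); print(q)
cv2.imwrite('pics/s2c.png',cv2.resize(p[max(0,q[1]-80):q[1]+80,q[0]-70:q[0]+130,::-1],None,fx=3.5,fy=3.5,interpolation=cv2.INTER_CUBIC))
E
```

```text
time_s: 5.15
ee_pos: [0.3903, -0.0459, 0.0519]
eef_rot: [-1.569, -0.0, 1.598]
force: [-0.1, 0.9, -2.4]
grip_width: 0.0217
time_s: 6.15
ee_pos: [0.3719, -0.0467, 0.0525]
eef_rot: [-1.571, 0.0, 1.598]
force: [0.8, 0.8, -2.1]
grip_width: 0.022
[ 0.81242204  0.83710462 -2.07924932] [0.05079755 0.00808431 0.00522928] 0.02197420146807696 [[-0.284317   -0.00519396]]
[215 268]
```

View pics/s2c.png

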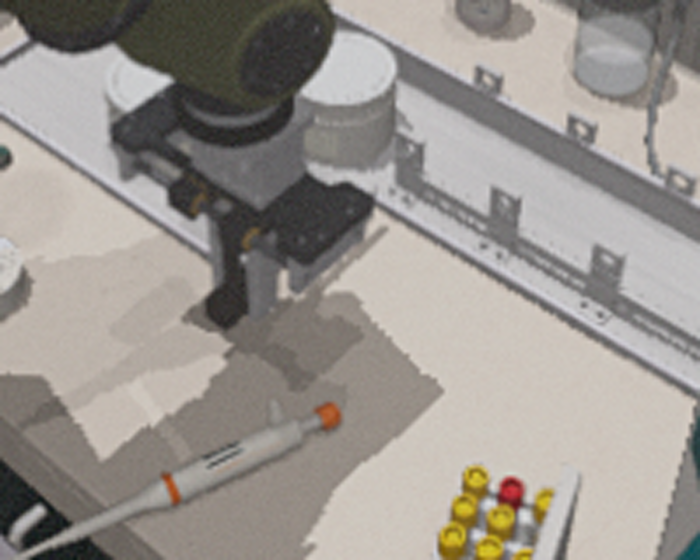

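```bash
python3 -m handwheel '[{"fingers":-1,"x":0,"y":0.004,"z":0.004,"spin":0},{"fingers":-1,"x":0,"y":0.008,"z":0.006,"spin":0},{"fingers":-1,"x":0,"y":0.012,"z":0.006,"spin":0},{"fingers":-1,"x":0,"y":0.016,"z":0.006,"spin":0},{"fingers":-1,"x":0,"y":0.02,"z":0.006,"spin":0},{"fingers":-1,"x":0,"y":0.024,"z":0.006,"spin":0},{"fingers":-1,"x":0,"y":0.028,"z":0.006,"spin":0},{"fingers":-1,"x":0,"y":0.031,"z":0.006,"spin":0},{"fingers":-1,"x":0,"y":0.031,"z":0.006,"spin":0},{"fingers":-1,"x":0,"y":0.031,"z":0.006,"spin":0}]'
python3 -m handwheel '[{"fingers":-0.5,"x":0,"y":0,"z":0,"spin":0},{"fingers":-0.4,"x":0,"y":0,"z":0,"spin":0},{"fingers":-0.3,"x":0,"y":0,"z":0,"spin":0},{"fingers":-0.2,"x":0,"y":0,"z":0,"spin":0},{"fingers":-0.1,"x":0,"y":0,"z":0,"spin":0},{"fingers":-0.1,"x":0,"y":0,"z":0,"spin":0},{"fingers":-0.1,"x":0,"y":-0.02,"z":0,"spin":0},{"fingers":-0.1,"x":0,"y":-0.05,"z":0,"spin":0},{"fingers":-0.1,"x":0,"y":-0.09,"z":0,"spin":0},{"fingers":-0.1,"x":0,"y":-0.12,"z":0,"spin":0}]'
python3 - <<'E'
from h import *
o=get_obs(); print(o['force'])
w=T2W(T,[[-.19,.10]])[0]; print('target near-left of jar B'); shift(w,.17,91.6)
E
```

```text
time_s: 7.2
ee_pos: [0.3659, -0.0468, 0.0214]
eef_rot: [-1.571, -0.0, 1.598]
force: [0.4, 0.7, -2.1]
grip_width: 0.0218
time_s: 8.2
ee_pos: [0.366, -0.0468, 0.1435]
eef_rot: [-1.572, 0.0, 1.598]
force: [0.5, -0.6, 0.1]
grip_width: 0.0419
[ 0.50219024 -0.60367091  0.12296597]
target near-left of jar B
from [ 0.366  -0.0468  0.1435] head 91.55 shift mm [ 105.3  -26.5 -100.2] spin -0.05
```

```bash
python3 - <<'E'
from h import *
w=T2W(T,[[-.152,.079]])[0]; shift(w,.045,91.6)
E
```

```text
from [ 0.366  -0.0468  0.1435] head 91.55 shift mm [  84.4   98.6 -138.1] spin -0.05
```

```bash
python3 -m handwheel '[{"fingers":-0.1,"x":0.014,"y":0,"z":-0.023,"spin":0},{"fingers":-0.1,"x":0.028,"y":0,"z":-0.046,"spin":0},{"fingers":-0.1,"x":0.042,"y":0,"z":-0.069,"spin":0},{"fingers":-0.1,"x":0.056,"y":0,"z":-0.092,"spin":0},{"fingers":-0.1,"x":0.07,"y":0.01,"z":-0.115,"spin":0},{"fingers":-0.1,"x":0.084,"y":0.03,"z":-0.138,"spin":0},{"fingers":-0.1,"x":0.084,"y":0.055,"z":-0.138,"spin":0},{"fingers":-0.1,"x":0.084,"y":0.08,"z":-0.138,"spin":0},{"fingers":-0.1,"x":0.084,"y":0.098,"z":-0.138,"spin":0},{"fingers":-0.1,"x":0.084,"y":0.098,"z":-0.138,"spin":0}]'
python3 - <<'E'
from h import *
snap('top','t3')
for j in jars('t3'): print(j, W2T(T,j[0]).round(4))
o=get_obs(); print(o['force'],W2T(T,o['ee_pos'][:2]))
snap('wrist','w3')
for j in jars('w3'): print(j, W2T(T,j[0]).round(4))
E
```

```text
time_s: 9.2
ee_pos: [0.5003, 0.0409, 0.0413]
eef_rot: [-1.567, -0.0, 1.598]
force: [-0.1, -0.2, 0.4]
grip_width: 0.0421
(array([0.5812, 0.2559]), np.float64(0.0698), np.int32(442), array([197., 205.])) [[-0.0667  0.2914]]
(array([0.5768, 0.044 ]), np.float64(0.07), np.int32(562), array([262., 207.])) [[-0.077   0.0797]]
(array([0.4671, 0.1515]), np.float64(0.0698), np.int32(410), array([229., 240.])) [[-0.1836  0.1902]]
[ 0.37329539 -0.37158601  0.59789544] [[-0.15276224  0.07868445]]
(array([0.4677, 0.1249]), np.float64(0.0703), np.int32(19346), array([459., 203.])) [[-0.1838  0.1636]]
(array([0.4935, 0.0147]), np.float64(0.0708), np.int32(579), array([190., 257.])) [[-0.1611  0.0527]]
(array([0.4919, 0.0673]), np.float64(0.0712), np.int32(563), array([314., 257.])) [[-0.1612  0.1054]]
(array([0.546, 0.043]), np.float64(0.0706), np.int32(5620), array([253., 361.])) [[-0.1078  0.0795]]
```

```bash
python3 -m handwheel '[{"fingers":-0.1,"x":0,"y":-0.002,"z":-0.006,"spin":0},{"fingers":-0.1,"x":0,"y":-0.003,"z":-0.012,"spin":0},{"fingers":-0.1,"x":0,"y":-0.003,"z":-0.019,"spin":0},{"fingers":-0.1,"x":0,"y":-0.003,"z":-0.026,"spin":0},{"fingers":-0.1,"x":0,"y":-0.003,"z":-0.033,"spin":0},{"fingers":-0.1,"x":0,"y":-0.003,"z":-0.04,"spin":0},{"fingers":-0.1,"x":0,"y":-0.003,"z":-0.047,"spin":0},{"fingers":-0.1,"x":0,"y":-0.003,"z":-0.053,"spin":0},{"fingers":-0.1,"x":0,"y":-0.003,"z":-0.058,"spin":0},{"fingers":-0.1,"x":0,"y":-0.003,"z":-0.058,"spin":0}]'
python3 - <<'E'
from h import *
snap('top','t4')
for j in jars('t4'): print(j, W2T(T,j[0]).round(4))
o=get_obs(); print(o['force'],W2T(T,o['ee_pos'][:2]))
E
```

```text
time_s: 10.3
ee_pos: [0.5602, 0.0424, 0.0464]
eef_rot: [-1.571, 0.0, 1.598]
force: [0.2, 0.5, 0.1]
grip_width: 0.0424
(array([0.6286, 0.0423]), np.float64(0.07), np.int32(269), array([263., 191.])) [[-0.0253  0.0765]]
(array([0.5784, 0.2516]), np.float64(0.07), np.int32(509), array([199., 206.])) [[-0.0696  0.2872]]
(array([0.4697, 0.1458]), np.float64(0.0697), np.int32(490), array([231., 239.])) [[-0.1812  0.1844]]
[-0.98230158 -0.03989206 -0.56670935] [[-0.09401875  0.07861262]]
```

```bash
python3 -m handwheel '[{"fingers":-0.1,"x":0,"y":0,"z":-0.001,"spin":0},{"fingers":-0.1,"x":0,"y":0,"z":-0.001,"spin":0},{"fingers":-0.1,"x":0,"y":0,"z":-0.002,"spin":0},{"fingers":-0.1,"x":0,"y":0,"z":-0.002,"spin":0},{"fingers":-0.1,"x":0,"y":0,"z":-0.003,"spin":0},{"fingers":-0.1,"x":0,"y":0,"z":-0.003,"spin":0},{"fingers":-0.1,"x":0,"y":0,"z":-0.004,"spin":0},{"fingers":-0.1,"x":0,"y":0,"z":-0.004,"spin":0},{"fingers":-0.1,"x":0,"y":0,"z":-0.004,"spin":0},{"fingers":-0.1,"x":0,"y":0,"z":-0.004,"spin":0}]'
python3 - <<'E'
from h import *
p,d,cal=load('t4'); W=cloud(d,cal); w=W[(W[...,2]>.064)&(W[...,2]<.076)&(W[...,1]>-.01)&(W[...,1]<.1)&(W[...,0]<.67)]
print('edge x',np.sort(w[:,0])[-8:], 'at y', w[np.argsort(w[:,0])[-8:],1])
E
```

```text
time_s: 11.35
ee_pos: [0.5615, 0.0425, 0.0462]
eef_rot: [-1.565, 0.0, 1.598]
force: [-18.9, -0.5, 11.3]
grip_width: 0.0425
edge x [0.65040234 0.65056978 0.65068685 0.65077741 0.65078527 0.65080908
 0.65099933 0.65436804] at y [0.04732094 0.0407626  0.02764694 0.03090097 0.03417729 0.05386537
 0.05057613 0.04400237]
```

```bash
python3 -m handwheel '[{"fingers":-0.1,"x":0,"y":0,"z":0.015,"spin":0},{"fingers":-0.1,"x":0,"y":-0.01,"z":0.03,"spin":0},{"fingers":-0.1,"x":0,"y":-0.04,"z":0.03,"spin":0},{"fingers":-0.1,"x":0,"y":-0.08,"z":0.03,"spin":8},{"fingers":-0.1,"x":0.02,"y":-0.08,"z":0.01,"spin":16},{"fingers":-0.1,"x":0.04,"y":-0.08,"z":-0.01,"spin":24},{"fingers":-0.1,"x":0.06,"y":-0.08,"z":-0.025,"spin":32},{"fingers":-0.1,"x":0.08,"y":-0.08,"z":-0.042,"spin":40},{"fingers":-0.1,"x":0.08,"y":-0.08,"z":-0.042,"spin":48},{"fingers":-0.1,"x":0.08,"y":-0.08,"z":-0.042,"spin":56}]'
python3 -m handwheel '[{"fingers":-0.1,"x":0,"y":0,"z":0,"spin":8},{"fingers":-0.1,"x":0,"y":0,"z":0,"spin":16},{"fingers":-0.1,"x":0,"y":0,"z":0,"spin":24},{"fingers":-0.1,"x":0,"y":0,"z":0,"spin":30},{"fingers":-0.1,"x":0,"y":0,"z":0,"spin":34},{"fingers":-0.1,"x":0,"y":0.02,"z":0,"spin":34},{"fingers":-0.1,"x":0,"y":0.04,"z":0,"spin":34},{"fingers":-0.1,"x":0,"y":0.06,"z":0,"spin":34},{"fingers":-0.1,"x":0,"y":0.08,"z":0,"spin":34},{"fingers":-0.1,"x":0,"y":0.08,"z":0,"spin":34}]'
python3 - <<'E'
from h import *
o=get_obs(); print(o['force'],W2T(T,o['ee_pos'][:2]))
shift(T2W(T,[[-.0475,-.020]])[0],.045,1.6)
snap('top','t5')
for j in jars('t5'): print(j, W2T(T,j[0]).round(4))
E
```

```text
time_s: 12.35
ee_pos: [0.6037, 0.1243, 0.1262]
eef_rot: [-1.571, -0.0, 0.616]
force: [0.0, -1.5, 0.4]
grip_width: 0.0422
time_s: 13.35
ee_pos: [0.6022, 0.1235, 0.044]
eef_rot: [-1.571, 0.004, 0.027]
force: [-0.5, 0.8, 0.9]
grip_width: 0.042
[-0.48396249  0.84921153  0.85476432] [[-0.04939565  0.15841948]]
from [0.6022 0.1235 0.044 ] head 1.54 shift mm [   2.1   -1.  -178.4] spin -0.06
(array([0.6102, 0.034 ]), np.float64(0.0702), np.int32(446), array([265., 196.])) [[-0.0439  0.0688]]
(array([0.5818, 0.2531]), np.float64(0.0699), np.int32(522), array([198., 205.])) [[-0.0661  0.2886]]
```

```bash
python3 -m handwheel '[{"fingers":-0.1,"x":0.002,"y":0,"z":-0.008,"spin":0},{"fingers":-0.1,"x":0.002,"y":0,"z":-0.018,"spin":0},{"fingers":-0.1,"x":0.002,"y":0,"z":-0.028,"spin":0},{"fingers":-0.1,"x":0.002,"y":0,"z":-0.038,"spin":0},{"fingers":-0.1,"x":0.002,"y":0,"z":-0.05,"spin":0},{"fingers":-0.1,"x":0.002,"y":0,"z":-0.062,"spin":0},{"fingers":-0.1,"x":0.002,"y":0,"z":-0.073,"spin":0},{"fingers":-0.1,"x":0.002,"y":0,"z":-0.083,"spin":0},{"fingers":-0.1,"x":0.002,"y":0,"z":-0.092,"spin":0},{"fingers":-0.1,"x":0.002,"y":0,"z":-0.1,"spin":0}]'
python3 -m handwheel '[{"fingers":-0.1,"x":0,"y":0,"z":-0.007,"spin":0},{"fingers":-0.1,"x":0,"y":0,"z":-0.016,"spin":0},{"fingers":-0.1,"x":0,"y":0,"z":-0.026,"spin":0},{"fingers":-0.1,"x":0,"y":0,"z":-0.036,"spin":0},{"fingers":-0.1,"x":0,"y":0,"z":-0.046,"spin":0},{"fingers":-0.1,"x":0,"y":0,"z":-0.056,"spin":0},{"fingers":-0.1,"x":0,"y":0,"z":-0.066,"spin":0},{"fingers":-0.1,"x":0,"y":0,"z":-0.073,"spin":0},{"fingers":-0.1,"x":0,"y":0,"z":-0.078,"spin":0},{"fingers":-0.1,"x":0,"y":0,"z":-0.078,"spin":0}]'
python3 - <<'E'
from h import *
o=get_obs(); print(o['force'],W2T(T,o['ee_pos'][:2]))
shift(T2W(T,[[-.067,.365]])[0],.12,1.6)
snap('top','t6')
for j in jars('t6'): print(j, W2T(T,j[0]).round(4))
E
```

```text
time_s: 14.4
ee_pos: [0.6081, 0.023, 0.0464]
eef_rot: [-1.571, 0.0, 0.027]
force: [-0.3, 2.0, 2.3]
grip_width: 0.0424
time_s: 15.4
ee_pos: [0.6101, -0.055, 0.0463]
eef_rot: [-1.571, 0.0, 0.026]
force: [-1.1, -0.7, 0.2]
grip_width: 0.0426
[-1.13098825 -0.73954194  0.16783609] [[-0.04647586 -0.02017011]]
from [ 0.6101 -0.055   0.0463] head 1.51 shift mm [-21.1 -73.8 385.1] spin -0.09
(array([0.5788, 0.2509]), np.float64(0.0697), np.int32(528), array([199., 206.])) [[-0.0692  0.2864]]
(array([0.4707, 0.1405]), np.float64(0.07), np.int32(592), array([232., 239.])) [[-0.1804  0.1791]]
```

View pics/t6.png

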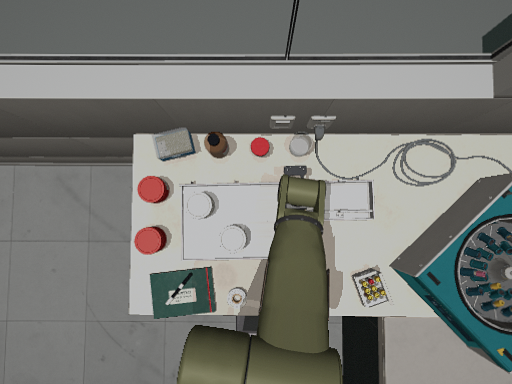

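Jar B is in the lane under the arm. A remains at (199,206) and C at (233,238). Next I'll go behind jar A.

```bash
python3 -m handwheel '[{"fingers":-0.1,"x":0,"y":0,"z":0.015,"spin":0},{"fingers":-0.1,"x":0,"y":-0.03,"z":0.025,"spin":0},{"fingers":-0.1,"x":-0.01,"y":-0.065,"z":0.035,"spin":0},{"fingers":-0.1,"x":-0.02,"y":-0.085,"z":0.065,"spin":0},{"fingers":-0.1,"x":-0.022,"y":-0.085,"z":0.1,"spin":0},{"fingers":-0.1,"x":-0.022,"y":-0.085,"z":0.135,"spin":0},{"fingers":-0.1,"x":-0.022,"y":-0.085,"z":0.17,"spin":0},{"fingers":-0.1,"x":-0.022,"y":-0.085,"z":0.205,"spin":0},{"fingers":-0.1,"x":-0.022,"y":-0.085,"z":0.24,"spin":0},{"fingers":-0.1,"x":-0.022,"y":-0.085,"z":0.275,"spin":0}]'
python3 -m handwheel '[{"fingers":-0.1,"x":0,"y":0,"z":0.03,"spin":0},{"fingers":-0.1,"x":0,"y":0,"z":0.06,"spin":0},{"fingers":-0.1,"x":0,"y":0,"z":0.085,"spin":0},{"fingers":-0.1,"x":0,"y":0,"z":0.1,"spin":0},{"fingers":-0.1,"x":0,"y":0.01,"z":0.105,"spin":0},{"fingers":-0.1,"x":0,"y":0.03,"z":0.105,"spin":0},{"fingers":-0.1,"x":0,"y":0.05,"z":0.105,"spin":0},{"fingers":-0.1,"x":0,"y":0.07,"z":0.105,"spin":0},{"fingers":-0.1,"x":0,"y":0.085,"z":0.105,"spin":0},{"fingers":-0.1,"x":0,"y":0.085,"z":0.105,"spin":0}]'
python3 - <<'E'
from h import *
o=get_obs(); print(o['force'],W2T(T,o['ee_pos'][:2]))
snap('top','t7')
for j in jars('t7'): print(j, W2T(T,j[0]).round(4))
E
```

```text
time_s: 16.45
ee_pos: [0.5799, 0.2228, 0.1314]
eef_rot: [-1.571, 0.0, 0.028]
force: [0.3, -0.4, 0.3]
grip_width: 0.042
time_s: 17.45
ee_pos: [0.5769, 0.3241, 0.0438]
eef_rot: [-1.573, 0.004, 0.026]
force: [-0.9, 0.4, -0.2]
grip_width: 0.042
[-0.90644123  0.41808226 -0.18632633] [[-0.06902205  0.35962873]]
(array([ 0.6116, -0.1051]), np.float64(0.0705), np.int32(573), array([308., 196.])) [[-0.0464 -0.0703]]
(array([0.5815, 0.2534]), np.float64(0.0701), np.int32(565), array([198., 205.])) [[-0.0664  0.2889]]
(array([0.471 , 0.1391]), np.float64(0.07), np.int32(567), array([233., 239.])) [[-0.1801  0.1777]]
```

```bash
python3 -m handwheel '[{"fingers":-0.1,"x":0,"y":0,"z":-0.012,"spin":0},{"fingers":-0.1,"x":0,"y":0,"z":-0.024,"spin":0},{"fingers":-0.1,"x":0.001,"y":0,"z":-0.036,"spin":0},{"fingers":-0.1,"x":0.003,"y":0,"z":-0.05,"spin":0},{"fingers":-0.1,"x":0.006,"y":0,"z":-0.065,"spin":0},{"fingers":-0.1,"x":0.009,"y":0,"z":-0.08,"spin":0},{"fingers":-0.1,"x":0.012,"y":0,"z":-0.095,"spin":0},{"fingers":-0.1,"x":0.015,"y":0,"z":-0.11,"spin":0},{"fingers":-0.1,"x":0.018,"y":0,"z":-0.125,"spin":0},{"fingers":-0.1,"x":0.021,"y":0,"z":-0.14,"spin":0}]'
python3 -m handwheel '[{"fingers":-0.1,"x":0,"y":0,"z":-0.015,"spin":0},{"fingers":-0.1,"x":0,"y":0,"z":-0.03,"spin":0},{"fingers":-0.1,"x":0,"y":0,"z":-0.045,"spin":0},{"fingers":-0.1,"x":0,"y":0,"z":-0.06,"spin":0},{"fingers":-0.1,"x":0,"y":0,"z":-0.075,"spin":0},{"fingers":-0.1,"x":0,"y":0,"z":-0.09,"spin":0},{"fingers":-0.1,"x":0,"y":0,"z":-0.105,"spin":0},{"fingers":-0.1,"x":0,"y":0,"z":-0.12,"spin":0},{"fingers":-0.1,"x":0,"y":0,"z":-0.133,"spin":0},{"fingers":-0.1,"x":0,"y":0,"z":-0.145,"spin":0}]'
python3 - <<'E'
from h import *
o=get_obs(); print(o['force'],W2T(T,o['ee_pos'][:2]))
snap('top','t8')
for j in jars('t8'): print(j, W2T(T,j[0]).round(4))
shift(T2W(T,[[-.047,.060]])[0],.045,1.6)
E
```

```text
time_s: 18.5
ee_pos: [0.603, 0.1844, 0.0464]
eef_rot: [-1.571, 0.0, 0.027]
force: [-0.7, 1.9, 1.3]
grip_width: 0.0423
time_s: 19.5
ee_pos: [0.6066, 0.0396, 0.0464]
eef_rot: [-1.571, 0.0, 0.027]
force: [0.3, 1.1, 0.3]
grip_width: 0.0423
[0.33873063 1.09109734 0.2911644 ] [[-0.04730615  0.07441351]]
(array([ 0.6136, -0.1031]), np.float64(0.0704), np.int32(517), array([307., 195.])) [[-0.0443 -0.0684]]
(array([0.4717, 0.1443]), np.float64(0.0698), np.int32(469), array([231., 239.])) [[-0.1793  0.1829]]
from [0.6067 0.0381 0.0464] head 1.48 shift mm [  0.3   1.4 -13. ] spin -0.12
```

```bash
python3 -m handwheel '[{"fingers":-0.1,"x":0,"y":0,"z":0.015,"spin":0},{"fingers":-0.1,"x":0,"y":-0.03,"z":0.025,"spin":0},{"fingers":-0.1,"x":0,"y":-0.065,"z":0.03,"spin":-6},{"fingers":-0.1,"x":-0.02,"y":-0.085,"z":0.04,"spin":-14},{"fingers":-0.1,"x":-0.05,"y":-0.085,"z":0.055,"spin":-22},{"fingers":-0.1,"x":-0.08,"y":-0.085,"z":0.07,"spin":-30},{"fingers":-0.1,"x":-0.11,"y":-0.085,"z":0.085,"spin":-38},{"fingers":-0.1,"x":-0.14,"y":-0.085,"z":0.095,"spin":-46},{"fingers":-0.1,"x":-0.17,"y":-0.085,"z":0.104,"spin":-54},{"fingers":-0.1,"x":-0.198,"y":-0.085,"z":0.104,"spin":-62}]'
python3 -m handwheel '[{"fingers":-0.1,"x":0,"y":0,"z":0,"spin":-8},{"fingers":-0.1,"x":0,"y":0,"z":0,"spin":-16},{"fingers":-0.1,"x":0,"y":0,"z":0,"spin":-24},{"fingers":-0.1,"x":0,"y":0,"z":0,"spin":-28},{"fingers":-0.1,"x":0,"y":0.01,"z":0,"spin":-28},{"fingers":-0.1,"x":0,"y":0.03,"z":0,"spin":-28},{"fingers":-0.1,"x":0,"y":0.05,"z":0,"spin":-28},{"fingers":-0.1,"x":0,"y":0.07,"z":0,"spin":-28},{"fingers":-0.1,"x":0,"y":0.085,"z":0,"spin":-28},{"fingers":-0.1,"x":0,"y":0.085,"z":0,"spin":-28}]'
python3 - <<'E'
from h import *
o=get_obs(); print(o['force'],W2T(T,o['ee_pos'][:2]))
snap('top','t9')
for j in jars('t9'): print(j, W2T(T,j[0]).round(4))
shift(T2W(T,[[-.095,.180]])[0],.045,91.6)
E
```

```text
time_s: 20.55
ee_pos: [0.4043, 0.1408, 0.1315]
eef_rot: [-1.571, -0.0, 1.117]
force: [0.3, -0.4, -0.3]
grip_width: 0.0423
time_s: 21.55
ee_pos: [0.4045, 0.1395, 0.0444]
eef_rot: [-1.567, 0.001, 1.596]
force: [0.2, 0.5, -0.5]
grip_width: 0.0422
[ 0.1545891   0.50704411 -0.4892498 ] [[-0.24651057  0.17996816]]
(array([ 0.6117, -0.1038]), np.float64(0.0704), np.int32(561), array([307., 196.])) [[-0.0463 -0.069 ]]
(array([ 0.6079, -0.0127]), np.float64(0.0704), np.int32(563), array([279., 197.])) [[-0.0475  0.0221]]
(array([0.4713, 0.141 ]), np.float64(0.07), np.int32(581), array([232., 239.])) [[-0.1797  0.1796]]
from [0.4052 0.1396 0.0456] head 91.47 shift mm [   0.3    0.3 -150.9] spin -0.13
```

```bash
python3 -m handwheel '[{"fingers":-0.1,"x":0,"y":0,"z":-0.01,"spin":0},{"fingers":-0.1,"x":0,"y":0,"z":-0.02,"spin":0},{"fingers":-0.1,"x":0,"y":0,"z":-0.032,"spin":0},{"fingers":-0.1,"x":0,"y":0,"z":-0.046,"spin":0},{"fingers":-0.1,"x":0,"y":0,"z":-0.06,"spin":0},{"fingers":-0.1,"x":0,"y":0,"z":-0.074,"spin":0},{"fingers":-0.1,"x":0,"y":0,"z":-0.088,"spin":0},{"fingers":-0.1,"x":0,"y":0,"z":-0.102,"spin":0},{"fingers":-0.1,"x":0,"y":0,"z":-0.114,"spin":0},{"fingers":-0.1,"x":0,"y":0,"z":-0.124,"spin":0}]'
python3 -m handwheel '[{"fingers":-0.1,"x":0,"y":0,"z":-0.007,"spin":0},{"fingers":-0.1,"x":0,"y":0,"z":-0.013,"spin":0},{"fingers":-0.1,"x":0,"y":0,"z":-0.019,"spin":0},{"fingers":-0.1,"x":0,"y":0,"z":-0.024,"spin":0},{"fingers":-0.1,"x":0,"y":0,"z":-0.028,"spin":0},{"fingers":-0.1,"x":0,"y":0,"z":-0.028,"spin":0},{"fingers":-0.1,"x":0,"y":0,"z":-0.01,"spin":0},{"fingers":-0.1,"x":0,"y":-0.01,"z":0.01,"spin":0},{"fingers":-0.1,"x":0,"y":-0.045,"z":0.01,"spin":0},{"fingers":-0.1,"x":0,"y":-0.085,"z":0.01,"spin":0}]'
python3 - <<'E'
from h import *
o=get_obs(); print(o['force'],W2T(T,o['ee_pos'][:2]))
snap('top','t10')
for j in jars('t10'): print(j, W2T(T,j[0]).round(4))
shift(T2W(T,[[-.0475,.255]])[0],None,1.6)
E
```

```text
time_s: 22.6
ee_pos: [0.5311, 0.1427, 0.047]
eef_rot: [-1.571, -0.0, 1.597]
force: [-2.9, 0.2, 2.8]
grip_width: 0.0424
time_s: 23.6
ee_pos: [0.519, 0.1423, 0.1317]
eef_rot: [-1.569, 0.0, 1.598]
force: [0.6, -0.6, 0.6]
grip_width: 0.0424
[ 0.64241031 -0.56956326  0.62343764] [[-0.13200716  0.17958245]]
(array([ 0.6125, -0.1044]), np.float64(0.0704), np.int32(550), array([307., 196.])) [[-0.0455 -0.0697]]
(array([0.608, 0.143]), np.float64(0.0702), np.int32(546), array([232., 197.])) [[-0.043   0.1778]]
(array([ 0.609 , -0.0128]), np.float64(0.0704), np.int32(550), array([279., 197.])) [[-0.0464  0.022 ]]
from [0.5219 0.1429 0.1391] head 91.56 shift mm [ 75.    0.8 -81.5] spin 89.96
```

```bash
python3 -m handwheel '[{"fingers":-0.1,"x":0.008,"y":0,"z":-0.008,"spin":8},{"fingers":-0.1,"x":0.016,"y":0,"z":-0.016,"spin":16},{"fingers":-0.1,"x":0.024,"y":0,"z":-0.024,"spin":24},{"fingers":-0.1,"x":0.032,"y":0,"z":-0.032,"spin":32},{"fingers":-0.1,"x":0.04,"y":0,"z":-0.04,"spin":40},{"fingers":-0.1,"x":0.048,"y":0,"z":-0.05,"spin":48},{"fingers":-0.1,"x":0.058,"y":0,"z":-0.06,"spin":56},{"fingers":-0.1,"x":0.068,"y":0,"z":-0.07,"spin":64},{"fingers":-0.1,"x":0.075,"y":0,"z":-0.08,"spin":72},{"fingers":-0.1,"x":0.075,"y":0,"z":-0.08,"spin":80}]'
python3 -m handwheel '[{"fingers":-0.1,"x":0,"y":0,"z":0,"spin":8},{"fingers":-0.1,"x":0,"y":0,"z":0,"spin":10},{"fingers":-0.1,"x":0,"y":0.01,"z":0,"spin":10},{"fingers":-0.1,"x":0,"y":0.03,"z":0,"spin":10},{"fingers":-0.1,"x":0,"y":0.05,"z":0,"spin":10},{"fingers":-0.1,"x":0,"y":0.07,"z":0,"spin":10},{"fingers":-0.1,"x":0,"y":0.085,"z":0,"spin":10},{"fingers":-0.1,"x":0,"y":0.09,"z":0,"spin":10},{"fingers":-0.1,"x":0,"y":0.093,"z":0,"spin":10},{"fingers":-0.1,"x":0,"y":0.093,"z":0,"spin":10}]'
python3 - <<'E'
from h import *
o=get_obs(); print(o['force'],W2T(T,o['ee_pos'][:2]))
snap('top','t11')
for j in jars('t11'): print(j, W2T(T,j[0]).round(4))
shift(T2W(T,[[-.047,-.018]])[0],.045,1.6)
E
```

```text
time_s: 24.65
ee_pos: [0.5986, 0.2203, 0.131]
eef_rot: [-1.571, -0.001, 0.196]
force: [-0.9, 0.1, -0.4]
grip_width: 0.042
time_s: 25.65
ee_pos: [0.598, 0.2196, 0.0387]
eef_rot: [-1.571, -0.001, 0.027]
force: [-0.0, -0.2, 0.2]
grip_width: 0.0425
[-0.01887328 -0.15251419  0.19969982] [[-0.05086905  0.25464182]]
(array([ 0.6111, -0.106 ]), np.float64(0.0705), np.int32(556), array([308., 196.])) [[-0.0469 -0.0712]]
(array([0.6083, 0.1396]), np.float64(0.0699), np.int32(508), array([233., 197.])) [[-0.0428  0.1744]]
(array([ 0.6082, -0.014 ]), np.float64(0.0703), np.int32(560), array([280., 197.])) [[-0.0472  0.0208]]
from [0.5982 0.2196 0.0391] head 1.56 shift mm [   4.    -6.  -272.7] spin -0.04
```

```bash
python3 -m handwheel '[{"fingers":-0.1,"x":0.003,"y":-0.006,"z":-0.01,"spin":0},{"fingers":-0.1,"x":0.003,"y":-0.006,"z":-0.022,"spin":0},{"fingers":-0.1,"x":0.003,"y":-0.006,"z":-0.034,"spin":0},{"fingers":-0.1,"x":0.003,"y":-0.006,"z":-0.046,"spin":0},{"fingers":-0.1,"x":0.003,"y":-0.006,"z":-0.058,"spin":0},{"fingers":-0.1,"x":0.003,"y":-0.006,"z":-0.07,"spin":0},{"fingers":-0.1,"x":0.003,"y":-0.006,"z":-0.082,"spin":0},{"fingers":-0.1,"x":0.003,"y":-0.006,"z":-0.094,"spin":0},{"fingers":-0.1,"x":0.003,"y":-0.006,"z":-0.106,"spin":0},{"fingers":-0.1,"x":0.003,"y":-0.006,"z":-0.118,"spin":0}]'
python3 -m handwheel '[{"fingers":-0.1,"x":0,"y":0,"z":-0.012,"spin":0},{"fingers":-0.1,"x":0,"y":0,"z":-0.024,"spin":0},{"fingers":-0.1,"x":0,"y":0,"z":-0.036,"spin":0},{"fingers":-0.1,"x":0,"y":0,"z":-0.048,"spin":0},{"fingers":-0.1,"x":0,"y":0,"z":-0.06,"spin":0},{"fingers":-0.1,"x":0,"y":0,"z":-0.072,"spin":0},{"fingers":-0.1,"x":0,"y":0,"z":-0.084,"spin":0},{"fingers":-0.1,"x":0,"y":0,"z":-0.096,"spin":0},{"fingers":-0.1,"x":0,"y":0,"z":-0.108,"spin":0},{"fingers":-0.1,"x":0,"y":0,"z":-0.118,"spin":0}]'
python3 -m handwheel '[{"fingers":-0.1,"x":0,"y":0,"z":-0.005,"spin":0},{"fingers":-0.1,"x":0,"y":0,"z":-0.01,"spin":0},{"fingers":-0.1,"x":0,"y":0,"z":-0.014,"spin":0},{"fingers":-0.1,"x":0,"y":0,"z":-0.018,"spin":0},{"fingers":-0.1,"x":0,"y":0,"z":-0.021,"spin":0},{"fingers":-0.1,"x":0,"y":0,"z":-0.024,"spin":0},{"fingers":-0.1,"x":0,"y":0,"z":-0.027,"spin":0},{"fingers":-0.1,"x":0,"y":0,"z":-0.029,"spin":0},{"fingers":-0.1,"x":0,"y":0,"z":-0.031,"spin":0},{"fingers":-0.1,"x":0,"y":0,"z":-0.031,"spin":0}]'
python3 - <<'E'
from h import *
o=get_obs(); print(o['force'],W2T(T,o['ee_pos'][:2]))
snap('top','t12')
for j in jars('t12'): print(j, W2T(T,j[0]).round(4))
shift(T2W(T,[[-.047,-.018]])[0],.045,1.6)
E
```

```text
time_s: 26.7
ee_pos: [0.604, 0.1011, 0.0445]
eef_rot: [-1.57, -0.0, 0.027]
force: [-0.0, 6.2, 3.3]
grip_width: 0.0421
time_s: 27.7
ee_pos: [0.607, -0.017, 0.0445]
eef_rot: [-1.57, 0.0, 0.027]
force: [0.7, 6.7, 3.8]
grip_width: 0.0424
time_s: 28.7
ee_pos: [0.6078, -0.0475, 0.0444]
eef_rot: [-1.57, 0.0, 0.027]
force: [-0.5, 4.2, 3.5]
grip_width: 0.0421
[-0.4600116   4.22468447  3.46963897] [[-0.04857375 -0.01259764]]
(array([ 0.6132, -0.1879]), np.float64(0.0706), np.int32(527), array([333., 196.])) [[-0.0471 -0.1531]]
(array([ 0.6136, -0.2776]), np.float64(0.0706), np.int32(521), array([361., 196.])) [[-0.0492 -0.2428]]
from [ 0.6078 -0.0475  0.0444] head 1.55 shift mm [ 1.6 -0.6 -5.4] spin -0.05
```

```bash
python3 -m handwheel '[{"fingers":-0.1,"x":0,"y":0,"z":-0.001,"spin":0},{"fingers":-0.1,"x":0,"y":0,"z":-0.002,"spin":0},{"fingers":-0.1,"x":0,"y":0,"z":-0.003,"spin":0},{"fingers":-0.1,"x":0,"y":0,"z":-0.004,"spin":0},{"fingers":-0.1,"x":0,"y":0,"z":-0.005,"spin":0},{"fingers":-0.1,"x":0,"y":0,"z":-0.006,"spin":0},{"fingers":-0.1,"x":0,"y":0,"z":-0.006,"spin":0},{"fingers":-0.1,"x":0,"y":0,"z":-0.007,"spin":0},{"fingers":-0.1,"x":0,"y":0,"z":-0.007,"spin":0},{"fingers":-0.1,"x":0,"y":0,"z":-0.007,"spin":0}]'
python3 - <<'E'
from h import *
o=get_obs(); print(o['force'],W2T(T,o['ee_pos'][:2]))
E
```

```text
time_s: 29.75
ee_pos: [0.6079, -0.0507, 0.0445]
eef_rot: [-1.566, 0.001, 0.028]
force: [-1.8, 28.9, 7.2]
grip_width: 0.0422
[-1.8217708  28.94881898  7.23719322] [[-0.04853922 -0.01588494]]
```

```bash
python3 -m handwheel '[{"fingers":-0.1,"x":0,"y":0,"z":0.01,"spin":0},{"fingers":-0.1,"x":0,"y":-0.02,"z":0.03,"spin":0},{"fingers":-0.1,"x":0,"y":-0.06,"z":0.035,"spin":0},{"fingers":-0.1,"x":0,"y":-0.1,"z":0.035,"spin":-8},{"fingers":-0.1,"x":-0.03,"y":-0.13,"z":0.03,"spin":-16},{"fingers":-0.1,"x":-0.065,"y":-0.15,"z":0.025,"spin":-24},{"fingers":-0.1,"x":-0.1,"y":-0.16,"z":0.02,"spin":-32},{"fingers":-0.1,"x":-0.135,"y":-0.16,"z":0.015,"spin":-40},{"fingers":-0.1,"x":-0.17,"y":-0.16,"z":0.014,"spin":-48},{"fingers":-0.1,"x":-0.2,"y":-0.16,"z":0.014,"spin":-56}]'
python3 -m handwheel '[{"fingers":-0.1,"x":0,"y":0,"z":0,"spin":-8},{"fingers":-0.1,"x":0,"y":0,"z":0,"spin":-16},{"fingers":-0.1,"x":0,"y":0,"z":0,"spin":-24},{"fingers":-0.1,"x":0,"y":0,"z":0,"spin":-32},{"fingers":-0.1,"x":0,"y":0,"z":0,"spin":-34},{"fingers":-0.1,"x":0,"y":0,"z":0,"spin":-34},{"fingers":-0.1,"x":0,"y":0,"z":0,"spin":-34},{"fingers":-0.1,"x":0,"y":0,"z":0,"spin":-34},{"fingers":-0.1,"x":0,"y":0,"z":0,"spin":-34},{"fingers":-0.1,"x":0,"y":0,"z":0,"spin":-34}]'
python3 - <<'E'
from h import *
o=get_obs(); print(o['force'],W2T(T,o['ee_pos'][:2]))
snap('top','t13')
for j in jars('t13'): print(j, W2T(T,j[0]).round(4))
snap('wrist','w13')
p,d,cal=load('w13'); W=cloud(d,cal)
dark=(p.max(-1)<70)&(W[...,2]>.012)&(W[...,2]<.032); print('grip dark', dark.sum(), np.percentile(W[dark],[2,50,98],axis=0).round(4).tolist() if dark.sum() else 0)
shift([.366,-.0468],.0215,91.6)
E
```

```text
time_s: 30.75
ee_pos: [0.4059, -0.0462, 0.2041]
eef_rot: [-1.571, 0.001, 1.01]
force: [0.9, -0.7, 0.3]
grip_width: 0.0421
time_s: 31.75
ee_pos: [0.4079, -0.0457, 0.2044]
eef_rot: [-1.571, 0.0, 1.597]
force: [0.5, 0.2, -0.4]
grip_width: 0.042
[ 0.51260987  0.22522767 -0.44586278] [[-0.24836792 -0.00524194]]
(array([ 0.6154, -0.1871]), np.float64(0.0706), np.int32(541), array([333., 195.])) [[-0.0449 -0.1524]]
(array([ 0.6175, -0.2784]), np.float64(0.0709), np.int32(584), array([361., 194.])) [[-0.0453 -0.2437]]
(array([ 0.6109, -0.0995]), np.float64(0.0705), np.int32(559), array([306., 196.])) [[-0.0469 -0.0647]]
grip dark 3716 [[0.2612, -0.324, 0.0124], [0.5549, -0.0371, 0.0219], [0.6575, 0.2615, 0.0311]]
from [ 0.4079 -0.0457  0.2044] head 91.53 shift mm [  0.  182.9  41.9] spin -0.07
```

View pics/w13.png

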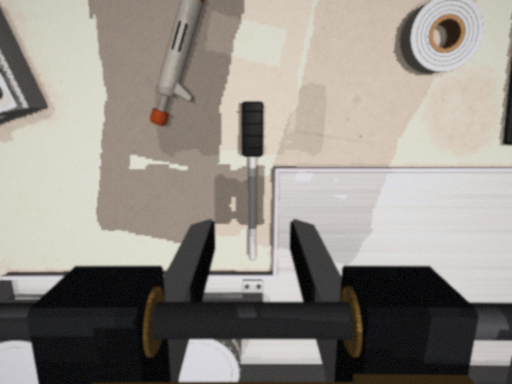

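The wrist view shows the pin lying straight on the bench, with the grip at (253,128) and the nose at (252,257). All three jars are in their places.

```bash
python3 - <<'E'
from h import *
p,d,cal=load('w13'); W=cloud(d,cal)
def m(r0,r1,zl,zh):
    w=W[r0:r1,225:280].reshape(-1,3); w=w[(w[:,2]>zl)&(w[:,2]<zh)]; return w
g=m(95,165,.015,.03); print('grip',np.percentile(g,[1,50,99],axis=0).round(4).tolist())
r=m(165,262,.009,.022); f=np.polyfit(r[:,0],r[:,1],1); print('rod dir deg',np.degrees(np.arctan(f[0])),'y at .366',np.polyval(f,.366),'z',np.percentile(r[:,2],[50,95]),'nose x',np.percentile(r[:,0],99.5),len(r))
E
```

```text
grip [[0.3353, -0.0569, 0.0156], [0.363, -0.046, 0.0223], [0.3966, -0.0351, 0.0242]]
rod dir deg 2.3957892624233486 y at .366 -0.037715083085795936 z [0.0151195  0.01667481] nose x 0.5088203322775801 1188
```

```bash
python3 -m handwheel '[{"fingers":-0.1,"x":0,"y":0.02,"z":0.02,"spin":0},{"fingers":-0.1,"x":0,"y":0.05,"z":0.041,"spin":0},{"fingers":-0.1,"x":0,"y":0.08,"z":0.041,"spin":0},{"fingers":-0.1,"x":0,"y":0.11,"z":0.041,"spin":0},{"fingers":-0.1,"x":0,"y":0.135,"z":0.041,"spin":0},{"fingers":-0.1,"x":0,"y":0.15,"z":0.041,"spin":0},{"fingers":-0.1,"x":0,"y":0.165,"z":0.041,"spin":0},{"fingers":-0.1,"x":0,"y":0.175,"z":0.041,"spin":0},{"fingers":-0.1,"x":0,"y":0.182,"z":0.041,"spin":0},{"fingers":-0.1,"x":0,"y":0.183,"z":0.041,"spin":0}]' 40
python3 -m handwheel '[{"fingers":-0.3,"x":0,"y":0,"z":0,"spin":0},{"fingers":-0.4,"x":0,"y":0,"z":0,"spin":0},{"fingers":-0.5,"x":0,"y":0,"z":0,"spin":0},{"fingers":-0.6,"x":0,"y":0,"z":0,"spin":0},{"fingers":-0.8,"x":0,"y":0,"z":0,"spin":0},{"fingers":-1,"x":0,"y":0,"z":0,"spin":0},{"fingers":-1,"x":0,"y":0,"z":0,"spin":0},{"fingers":-1,"x":0,"y":0,"z":0,"spin":0},{"fingers":-1,"x":0,"y":0,"z":0,"spin":0},{"fingers":-1,"x":0,"y":0,"z":0,"spin":0}]'
python3 - <<'E'
from h import *
o=get_obs(); print(o['ee_pos'],o['force'],o['grip_width'],W2T(T,o['ee_pos'][:2]))
E
```

```text
time_s: 32.85
ee_pos: [0.3667, -0.0468, 0.021]
eef_rot: [-1.57, -0.0, 1.598]
force: [-0.2, 0.0, 0.4]
grip_width: 0.0423
time_s: 33.85
ee_pos: [0.3672, -0.0468, 0.0218]
eef_rot: [-1.571, 0.0, 1.598]
force: [-1.3, 0.7, 6.8]
grip_width: 0.0217
[ 0.36715662 -0.04681736  0.02179991] [-1.29511556  0.69747377  6.75769595] 0.021661831859234072 [[-0.289103   -0.00522558]]
```

```bash
python3 -m handwheel '[{"fingers":-1,"x":0,"y":-0.005,"z":0,"spin":0},{"fingers":-1,"x":0,"y":-0.012,"z":0,"spin":0},{"fingers":-1,"x":0,"y":-0.02,"z":0,"spin":0},{"fingers":-1,"x":0,"y":-0.028,"z":0,"spin":0},{"fingers":-1,"x":0,"y":-0.035,"z":0,"spin":0},{"fingers":-1,"x":0,"y":-0.041,"z":0,"spin":0},{"fingers":-1,"x":0,"y":-0.041,"z":0,"spin":0},{"fingers":-1,"x":0,"y":-0.041,"z":0,"spin":0},{"fingers":-1,"x":0,"y":-0.041,"z":0,"spin":0},{"fingers":-1,"x":0,"y":-0.041,"z":0,"spin":0}]'
python3 - <<'E'
from h import *
o=get_obs(); e=np.array(o['ee_pos']); print(e,o['force'],o['moment'],o['grip_width'])
for c in('wrist','scene'):
    n=c[0]+'14'; snap(c,n); p,d,cal=load(n); W=cloud(d,cal)
    q=W2T(T,W.reshape(-1,3)[:,:2])*1000; z=W.reshape(-1,3)[:,2]*1000
    for lo,hi in((-255,-230),(-230,-205),(-205,-180),(-180,-160),(-160,-135)):
        s=(q[:,0]>lo)&(q[:,0]<hi)&(abs(q[:,1]+5)<10)&(z>30)&(z<75)
        if s.sum()>5: print(c,lo,hi,s.sum(),'y',np.percentile(q[s,1],[5,50,95]).round(1),'z',np.percentile(z[s],[5,50,95]).round(1))
    s=(abs(q[:,1]+5)<10)&(z>35)&(z<70)&(q[:,0]<-115)&(q[:,0]>-260); print('nose',np.percentile(q[s,0],99.5) if s.sum() else None)
W=snap('top','t14'); 
for j in jars('t14'): print(j, W2T(T,j[0]).round(4))
p,d,cal=load('s14'); u=proj([e],cal)[0].astype(int); cv2.imwrite('pics/s14c.png',cv2.resize(p[u[1]-90:u[1]+50,u[0]-60:u[0]+140,::-1],None,fx=3.8,fy=3.8,interpolation=cv2.INTER_CUBIC))
E
```

```text
time_s: 34.85
ee_pos: [0.3667, -0.0467, 0.0622]
eef_rot: [-1.57, -0.0, 1.598]
force: [-0.6, 0.1, -1.5]
grip_width: 0.0213
[ 0.36672469 -0.04672882  0.06216546] [-0.61100563  0.09277774 -1.45879814] [0.07002308 0.01058979 0.02986613] 0.02134576817067503
wrist -255 -230 31 y [-8.8 -4.9 -0.3] z [52.7 54.9 56.3]
wrist -230 -205 531 y [-8.4 -4.9 -0.7] z [52.8 55.7 57. ]
wrist -205 -180 94 y [-8.5 -4.6 -0.7] z [53.8 55.4 56.9]
nose -199.9497618459099
scene -160 -135 7 y [-10.1  -7.   -2.6] z [50.2 53.3 53.5]
nose -151.00609822418375
(array([ 0.6123, -0.1918]), np.float64(0.0706), np.int32(536), array([334., 196.])) [[-0.0481 -0.157 ]]
(array([ 0.6188, -0.2788]), np.float64(0.0707), np.int32(551), array([361., 194.])) [[-0.0441 -0.2442]]
(array([ 0.6108, -0.0984]), np.float64(0.0704), np.int32(556), array([306., 196.])) [[-0.047  -0.0636]]
```

View pics/s14c.png

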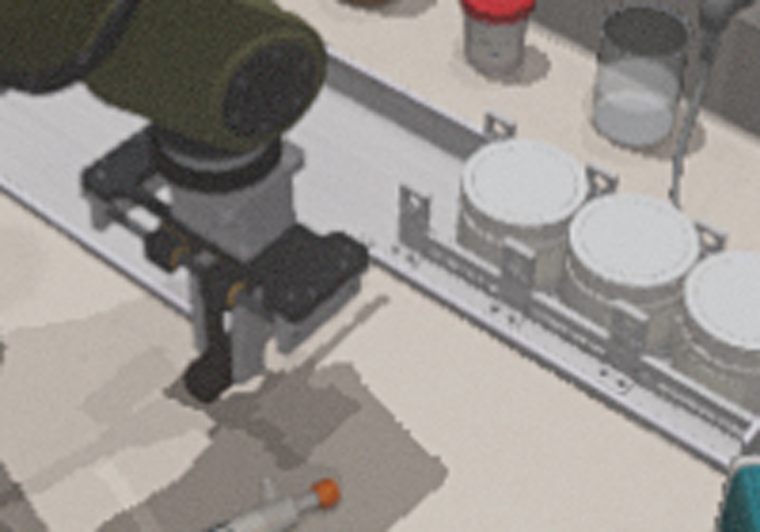

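```bash
python3 -m handwheel '[{"fingers":-1,"x":0,"y":-0.0005,"z":-0.008,"spin":0},{"fingers":-1,"x":0,"y":-0.0005,"z":-0.016,"spin":0},{"fingers":-1,"x":0,"y":-0.0005,"z":-0.024,"spin":0},{"fingers":-1,"x":0,"y":-0.0005,"z":-0.029,"spin":0},{"fingers":-1,"x":0,"y":-0.0005,"z":-0.033,"spin":0},{"fingers":-1,"x":0,"y":-0.0005,"z":-0.036,"spin":0},{"fingers":-1,"x":0,"y":-0.0005,"z":-0.039,"spin":0},{"fingers":-1,"x":0,"y":-0.0005,"z":-0.042,"spin":0},{"fingers":-1,"x":0,"y":-0.0005,"z":-0.045,"spin":0},{"fingers":-1,"x":0,"y":-0.0005,"z":-0.045,"spin":0}]'
python3 - <<'E'
from h import *
o=get_obs(); e=np.array(o['ee_pos']); print(e,o['force'],o['moment'],o['grip_width'],W2T(T,e[:2]))
p,d,cal=snap('scene','s15'); u=proj([e+[.09,0,0]],cal)[0].astype(int); cv2.imwrite('pics/s15c.png',cv2.resize(p[u[1]-60:u[1]+60,u[0]-80:u[0]+80,::-1],None,fx=4.5,fy=4.5,interpolation=cv2.INTER_CUBIC))
E
```

```text
time_s: 36.0
ee_pos: [0.4122, -0.0456, 0.063]
eef_rot: [-1.571, 0.0, 1.598]
force: [-0.4, 0.2, -1.1]
grip_width: 0.0215
[ 0.41217522 -0.04555745  0.06297647] [-0.39991733  0.22500892 -1.10577396] [0.00027788 0.05623535 0.02023465] 0.02152915154551271 [[-0.24406677 -0.00522652]]
```

View pics/s15c.png

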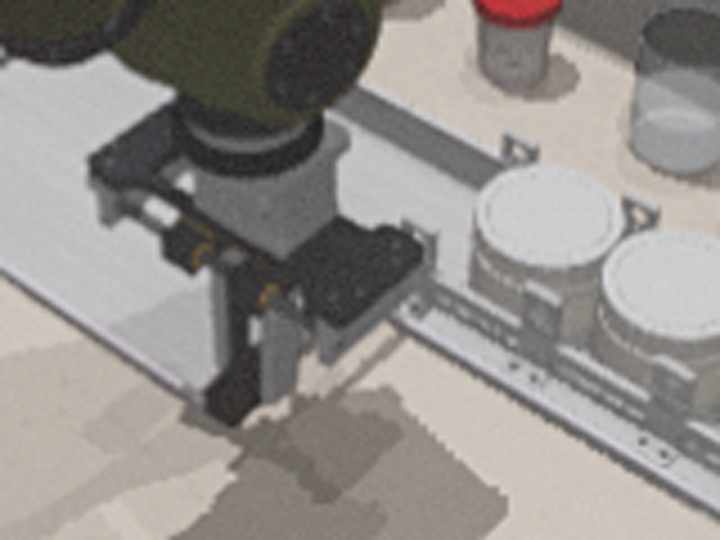

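The rod is entering front eye 3, at the rail's left end, with no contact force. Continuing.

```bash
python3 -m handwheel '[{"fingers":-1,"x":0,"y":0,"z":-0.008,"spin":0},{"fingers":-1,"x":0,"y":0,"z":-0.017,"spin":0},{"fingers":-1,"x":0,"y":0,"z":-0.026,"spin":0},{"fingers":-1,"x":0,"y":0,"z":-0.035,"spin":0},{"fingers":-1,"x":0,"y":0,"z":-0.044,"spin":0},{"fingers":-1,"x":0,"y":0,"z":-0.053,"spin":0},{"fingers":-1,"x":0,"y":0,"z":-0.062,"spin":0},{"fingers":-1,"x":0,"y":0,"z":-0.071,"spin":0},{"fingers":-1,"x":0,"y":0,"z":-0.08,"spin":0},{"fingers":-1,"x":0,"y":0,"z":-0.084,"spin":0}]'
python3 - <<'E'
from h import *
o=get_obs(); e=np.array(o['ee_pos']); print(e,o['force'],o['moment'],o['grip_width'],W2T(T,e[:2]))
snap('top','t16'); p,d,cal=load('t16'); W=cloud(d,cal).reshape(-1,3); q=W2T(T,W[:,:2])*1000; z=W[:,2]*1000
s=(abs(q[:,1]+7)<12)&(z>48)&(z<62)&(q[:,0]>-95)&(q[:,0]<0); print('rod',s.sum(),q[s].max(0),np.median(q[s],0)) if s.sum() else print('hidden')
E
```

```text
time_s: 37.05
ee_pos: [0.4967, -0.0433, 0.0629]
eef_rot: [-1.571, 0.0, 1.598]
force: [0.3, -0.3, -1.7]
grip_width: 0.022
[ 0.49671403 -0.04327364  0.06292771] [ 0.29442453 -0.28829953 -1.70131066] [0.10210123 0.08633013 0.05266269] 0.022033083161283346 [[-0.15949716 -0.00531038]]
rod 68 [-20.41756123  -2.95849279] [-57.04855096  -7.06926157]
```

```bash
python3 -m handwheel '[{"fingers":-1,"x":0,"y":0,"z":-0.004,"spin":0},{"fingers":-1,"x":0,"y":0,"z":-0.008,"spin":0},{"fingers":-1,"x":0,"y":0,"z":-0.012,"spin":0},{"fingers":-1,"x":0,"y":0,"z":-0.015,"spin":0},{"fingers":-1,"x":0,"y":0,"z":-0.018,"spin":0},{"fingers":-1,"x":0,"y":0,"z":-0.021,"spin":0},{"fingers":-1,"x":0,"y":0,"z":-0.024,"spin":0},{"fingers":-1,"x":0,"y":0,"z":-0.026,"spin":0},{"fingers":-1,"x":0,"y":0,"z":-0.028,"spin":0},{"fingers":-1,"x":0,"y":0,"z":-0.028,"spin":0}]'
python3 -m handwheel '[{"fingers":-1,"x":0,"y":0,"z":-0.001,"spin":0},{"fingers":-1,"x":0,"y":0,"z":-0.002,"spin":0},{"fingers":-1,"x":0,"y":0,"z":-0.003,"spin":0},{"fingers":-1,"x":0,"y":0,"z":-0.004,"spin":0},{"fingers":-1,"x":0,"y":0,"z":-0.005,"spin":0},{"fingers":-1,"x":0,"y":0,"z":-0.006,"spin":0},{"fingers":-1,"x":0,"y":0,"z":-0.006,"spin":0},{"fingers":-1,"x":0,"y":0,"z":-0.006,"spin":0},{"fingers":-1,"x":0,"y":0,"z":-0.006,"spin":0},{"fingers":-1,"x":0,"y":0,"z":-0.006,"spin":0}]'
python3 - <<'E'
from h import *
o=get_obs(); e=np.array(o['ee_pos']); print(e,o['force'],o['moment'],o['grip_width'],W2T(T,e[:2]))
snap('top','t17'); p,d,cal=load('t17'); W=cloud(d,cal).reshape(-1,3); q=W2T(T,W[:,:2])*1000; z=W[:,2]*1000
for j in jars('t17'): print(j, W2T(T,j[0]).round(4))
s=(abs(q[:,1]+7)<12)&(z>47)&(z<62)&(q[:,0]>7)&(q[:,0]<40); print('nose past wall',s.sum(),q[s].round(),z[s].round()) 
E
```

```text
time_s: 38.1
ee_pos: [0.524, -0.0425, 0.0629]
eef_rot: [-1.571, 0.0, 1.598]
force: [-0.8, -0.1, -2.4]
grip_width: 0.0216
time_s: 39.1
ee_pos: [0.5298, -0.0424, 0.063]
eef_rot: [-1.571, 0.0, 1.598]
force: [0.2, -0.1, -1.5]
grip_width: 0.0217
[ 0.52982598 -0.04238095  0.06295572] [ 0.16177003 -0.06231196 -1.49702251] [ 0.05157024  0.00180053 -0.02785312] 0.02172654160884952 [[-0.1263732  -0.00534505]]
(array([ 0.6134, -0.1892]), np.float64(0.0705), np.int32(579), array([333., 196.])) [[-0.0469 -0.1544]]
(array([ 0.6176, -0.2785]), np.float64(0.0706), np.int32(588), array([361., 194.])) [[-0.0452 -0.2438]]
(array([ 0.6107, -0.0981]), np.float64(0.0704), np.int32(553), array([305., 196.])) [[-0.0471 -0.0633]]
nose past wall 4 [[13. -6.]
 [12. -9.]
 [ 9. -6.]
 [ 9. -9.]] [53. 59. 58. 55.]
```

```bash
python3 -m handwheel '[{"fingers":-1,"x":0,"y":0,"z":-0.001,"spin":0},{"fingers":-1,"x":0,"y":0,"z":-0.001,"spin":0},{"fingers":-1,"x":0,"y":0,"z":-0.002,"spin":0},{"fingers":-1,"x":0,"y":0,"z":-0.002,"spin":0},{"fingers":-1,"x":0,"y":0,"z":-0.003,"spin":0},{"fingers":-1,"x":0,"y":0,"z":-0.003,"spin":0},{"fingers":-1,"x":0,"y":0,"z":-0.004,"spin":0},{"fingers":-1,"x":0,"y":0,"z":-0.004,"spin":0},{"fingers":-1,"x":0,"y":0,"z":-0.004,"spin":0},{"fingers":-1,"x":0,"y":0,"z":-0.004,"spin":0}]'
```

```text
time_s: 40.15
ee_pos: [0.5323, -0.0423, 0.0625]
eef_rot: [-1.567, -0.0, 1.598]
force: [-11.8, -1.4, 3.4]
grip_width: 0.0216
```

```bash
python3 -m handwheel '[{"fingers":-1,"x":0,"y":0,"z":0.001,"spin":0},{"fingers":-1,"x":0,"y":0,"z":0.002,"spin":0},{"fingers":-0.5,"x":0,"y":0,"z":0.002,"spin":0},{"fingers":-0.4,"x":0,"y":0,"z":0.002,"spin":0},{"fingers":-0.2,"x":0,"y":0,"z":0.002,"spin":0},{"fingers":0,"x":0,"y":0,"z":0.002,"spin":0},{"fingers":0,"x":0,"y":0,"z":0.002,"spin":0},{"fingers":0,"x":0,"y":-0.03,"z":0.002,"spin":0},{"fingers":0,"x":0,"y":-0.07,"z":0.002,"spin":0},{"fingers":0,"x":0,"y":-0.11,"z":0.002,"spin":0}]'
python3 -m handwheel '[{"fingers":0,"x":0,"y":-0.03,"z":0.03,"spin":0},{"fingers":0,"x":0,"y":-0.05,"z":0.06,"spin":0},{"fingers":0,"x":0.03,"y":-0.05,"z":0.09,"spin":0},{"fingers":0,"x":0.06,"y":-0.05,"z":0.12,"spin":0},{"fingers":0,"x":0.1,"y":-0.05,"z":0.12,"spin":0},{"fingers":0,"x":0.14,"y":-0.05,"z":0.12,"spin":0},{"fingers":0,"x":0.18,"y":-0.05,"z":0.12,"spin":0},{"fingers":0,"x":0.22,"y":-0.05,"z":0.12,"spin":0},{"fingers":0,"x":0.24,"y":-0.05,"z":0.12,"spin":0},{"fingers":0,"x":0.25,"y":-0.05,"z":0.12,"spin":0}]'
python3 - <<'E'
from h import *
snap('top','t18'); p,d,cal=load('t18'); W=cloud(d,cal).reshape(-1,3); q=W2T(T,W[:,:2])*1000; z=W[:,2]*1000
for j in jars('t18'): print(j, W2T(T,j[0]).round(4))
s=(abs(q[:,1]+7)<12)&(z>44)&(z<62)&(q[:,0]>7)&(q[:,0]<40); print('nose',q[s].round().tolist(),z[s].round())
s=(abs(q[:,1]+7)<14)&(z>40)&(z<75)&(q[:,0]<-106)&(q[:,0]>-190); print('grip',np.percentile(q[s],[1,50,99],axis=0).round(1).tolist(),np.median(z[s]))
p,d,cal=snap('scene','s18'); c=cv2.resize(p[185:300,200:390,::-1],None,fx=4,fy=4,interpolation=cv2.INTER_CUBIC); cv2.imwrite('pics/s18c.png',c)
E
```

```text
time_s: 41.15
ee_pos: [0.5315, -0.0423, 0.1741]
eef_rot: [-1.57, -0.0, 1.598]
force: [0.9, -0.7, -0.3]
grip_width: 0.0472
time_s: 42.15
ee_pos: [0.4048, 0.2058, 0.2229]
eef_rot: [-1.571, -0.0, 1.6]
force: [-0.0, -0.5, 0.3]
grip_width: 0.0467
(array([ 0.6119, -0.144 ]), np.float64(0.0706), np.int32(1104), array([320., 196.])) [[-0.0472 -0.1092]]
(array([ 0.6199, -0.2787]), np.float64(0.0708), np.int32(528), array([361., 194.])) [[-0.043  -0.2441]]
nose [[16.0, -6.0], [16.0, -9.0], [12.0, -6.0], [9.0, -9.0]] [60. 57. 59. 58.]
grip [[-155.8, -18.3], [-129.8, -7.2], [-106.4, 4.0]] 59.76215834084914
```

View pics/s18c.png

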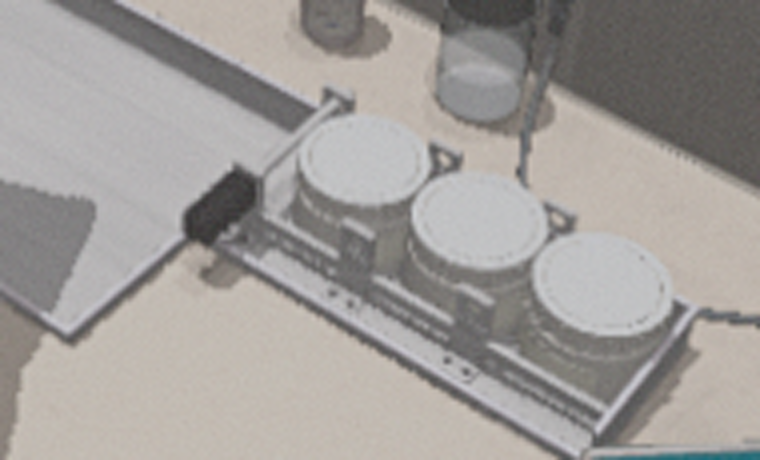

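The pin is home: the grip sits against front eye 3 at (220,200) and the nose is through the back eye at (340,97). The three jars stand tight against the stop. Handing in.

```bash
python3 -c "
from h import *
print(get_obs()['force']); print(workorder.hand_in())"
```

```text
[ 0.88053639 -0.72394123  0.47862873]
the job is handed in; nothing more can be done
None
```

The job is handed in. I drew the pin and laid it on the bench, then slid all three white jars along the back wall into the lane. I pressed them tight against the stop (29 N) and pushed the pin home through eye pair 3 until its grip met the front eye. The whole job took about 42 s of the 210 s allowed.

- **Jars:** upright, in one tight row at tray y of about -0.244, -0.154 and -0.063 m. Their places are -0.245, -0.155 and -0.065 m. In the final top view the last two jars merged into one blob. Its mean, and the separate positions measured just before the pin was released, fit those places.
- **Pin:** the grip centre is at tray x of about -0.130 m, 28 mm from the front eye. The nose is seen at least 16 mm behind the wall plane, so about 10 mm past the back eye. It lies on the eye's axis to within the 2–3 mm of measurement.
- **Other objects:** the arm is clear with no contact force. Nothing touched the bottle, the cup, the beaker or the red jars.
- **Disagreement:** the wrist and top cameras differed by about 3 mm in the sideways position of the pin. I reinserted it on the arm's own recorded line instead. I saw no jar knocked aside and no slackening of the grip.

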